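# Make up two lamp hardware kits at the lampshade bench

### The arm

A 6-joint arm with a two-finger parallel gripper is mounted at the origin on the work surface. World frame = base frame: x ahead of the robot, y to its left, z up, the work surface at z = 0. Lengths are in m, angles in rad, forces in N, time in s.
With the tool pointing down it reaches from about 0.325 to 0.925 m from the base axis. Payload 3.1 kg.
Tool frame: the origin (TCP) lies between the finger pads; the fingertips stand 19 mm ahead of it and the grasp point (between the pads) is the TCP; x points along the fingers, y is the direction in which the jaws open and shut, and the axes are right-handed (so a half turn about x gives the same grasp; the last joint's range is limited). The gripper opens to 85 mm and grips with 20 to 120 N. Pads are 22 mm wide; open, the fingers measure 114 mm over their backs; the gripper's body (76 mm by 85 mm) begins 54 mm behind the grasp point. The pads swing forward as they close: fully open they stand 13 mm farther back than shut.
Start: joints at [1.173, 0.217, 1.613, -0, 1.311, -0.112], TCP at [0.176, 0.6, 0.216] pointing down, gripper open.
Joint ranges: [-2.75, 2.75], [-0.78, 2.1], [0.31, 2.55], [-1.13, 4.27], [0.13, 2.63], [-2.58, 2.58]. Speed limits (rad/s): [2.79, 2.79, 3.14, 3.14, 3.14, 3.14].

### API

Orientations are given as [roll, pitch, yaw] about the fixed x, y, z axes, in that order (R = Rz(yaw) Ry(pitch) Rx(roll)).
In Python, from station import ctrl gives the robot as it stands. The module is installed in compiled form; this text tells all that it offers.
- The arm moves only by the tool send_rows, never from a script. Its argument "motion" is a list of rows, each an object with "linear": the shift along the tool's x, y, z in m, a list of three; "rot": the turn, a rotation vector about the tool's x, y, z in rad, a list of three; "hand": the opening in per cent of the stroke, from 0 (shut) to 100 (fully open). In form: [{"linear": [dx, dy, dz], "rot": [ax, ay, az], "hand": hand}, ...]. A call has 1 to 12 rows; each row shifts and turns the commanded pose from where the row before left it, along the tool's axes as they then stand; what a row does not reach is not made up. A row lasts 1/12 s, in which the tool goes at most 41.7 mm and 7.16 degrees, less where a joint would pass 70% of its speed; a pose out of reach is approached as far as the arm can. A call with a gripper value outside its range is refused whole. The fingers move at their own pace and stop on an object; "grip_force" is the grip in N (left out, the last holds). Time passes only in rows, so rows that do not move let the fingers close. It gives the time, the measured TCP pose, the force and the opening at its end, in the units of the state.
- ctrl.sense(): the state, without advancing time (a new reading comes with each control period).
- ctrl.get_image(name): name is "scene" or "top" or "wrist"; returns a dict with "image" (420x560x3 uint8, red, green, blue), "fx", "fy", "cx", "cy" (pixels), "distortion" ([k1, k2, p1, p2, k3] as OpenCV has them; the pictures are not rectified), "R" (3x3) and "t" (3): a world point X has camera coordinates R X + t; the wrist camera has in their place "mount" (4x4, takes a point from camera to tool coordinates, whose origin is the TCP and whose axes are the tool frame's). Camera axes: x right, y down, z forward; pixel columns grow to the right and rows downward; lengths in m; the calibration is good to about 2 mm. A picture is of the moment at which its call begins: read the wrist's pose just before it. There is no depth.
- ctrl.finish_job(): hands the job in, once; it reports no verdict.
Trained networks look in the newest picture that a camera, given by its name, has taken for a name from the list of things; names that differ only in an ending like _2 or _b are one class to them, and where a whole thing is asked for, a point or a joint stands for the part that bears it (a point fixed in the world has none). Each returns a list of dicts, best first, with "score" (0 to 1); they miss things now and then, are a little off and sometimes report something else, mostly with a low value. They report only what shows in the picture. A call takes as long as a camera call. They do not tell look-alikes from the thing itself.
- ctrl.silhouettes(camera, name): "region" (420x560 bool, what is visible of it) and "point" ([column, row] in pixels, amid what is visible of it).
- ctrl.pinpoint(camera, name): "point" ([column, row] in pixels: a listed point, or the origin of a listed thing).
The state is a dict: "clock": time; "joints": joint angles; "qd": joint speeds; "tau": joint torques, N m; "tcp_pos": TCP position; "orientation": TCP orientation; "contact_force": force on the tool from outside, world axes, zero at the start; "wrist_torque": the same for the moment, N m; "finger_gap": opening from 0.0 (shut) to 1.0 (fully open).
Only numpy, scipy, OpenCV 4.12 (cv2) and the standard library are available. Lean on these libraries where they do the work, as an engineer would, in place of code of your own. Each camera call takes 0.05 s, during which the arm holds its last target.

### The job

Make up two lamp kits from the stock. Oblong tray: stand the big lampholder in the wide bay with the wide shade ring dropped over its neck onto its shoulder, and stand the spire finial in the narrow bay. Round dish: stand the slim lampholder and the ball finial in it, both upright on its floor; leave the narrow ring and the square-headed finial where they are.

Things in the scene. Friction and masses are not known exactly. Their poses are not given: they have to be found in the camera images.
- big_holder: the big lampholder, loose: white porcelain, dark mouth on top; a round foot 48 mm in diameter and 22 mm high carrying a neck 30 mm in diameter, 60 mm high in all; the top of the foot is a flat shoulder. About 0.11 kg. Origin: centre of the underside on the table, z up; it starts upright.
- slim_holder: the slim lampholder, loose: white porcelain, dark mouth on top; a round foot 36 mm in diameter and 12 mm high carrying a neck 25 mm in diameter, 60 mm high in all. About 0.07 kg. Origin: centre of the underside on the table, z up; it starts upright.
- wide_ring: the wide shade ring, loose: plain black plastic ring, outside 54 mm, hole 42 mm, 18 mm high, lying flat; it passes over the big lampholder's neck and rests on its shoulder, 22 mm above the holder's underside. About 0.03 kg. Origin: centre of the underside on the table, z up; it starts upright.
- spire_finial: the spire finial, loose: turned brass, foot 26 mm in diameter, a straight band 26 mm in diameter from 20 to 34 mm up (grip here), tapering to a point; 60 mm high. About 0.07 kg. Origin: centre of the underside on the table, z up; it starts upright.
- ball_finial: the ball finial, loose: turned brass, foot 26 mm in diameter with a ball 38 mm in diameter above it, the ball's centre 29 mm up; 48 mm high. About 0.07 kg. Origin: centre of the underside on the table, z up; it starts upright.
- narrow_ring: a spare: narrow black plastic ring, outside 36 mm, hole 24 mm, 18 mm high, lying flat, loose. Stays where it is. Origin: centre of the underside on the table, z up; it starts upright. Also among the stock: a flat round tin (54 mm wide, 24 mm high) and a cardboard tube (40 mm wide, 50 mm high), neither wanted.
- block_finial: a spare: brass finial with a square block head 26 mm wide, 40 mm high, loose. Stays where it is. Origin: centre of the underside on the table, z up; it starts upright. The stock stands in a loose three by three grid with rows along x and y, neighbours about 110 mm apart (at least 90): fingers have most room on its diagonals.
- tray: the oblong plywood tray, fixed, 160 (its x) by 100 (its y) by 18 mm high, walls and floor 5 mm thick. A divider across it at x = +20 mm parts a wide bay (inside x -75 to +17.5 mm, middle -29) from a narrow bay (x +22.5 to +75 mm, middle +49), both y -45 to +45 mm. Stands to one side of the stock, at any yaw. Origin: centre of its underside on the table.
- dish: the round steel parts dish, fixed, 150 mm across, inside 142 mm, rim 18 mm high, floor 5 mm thick. Stands on the other side of the stock from the tray. Origin: centre of its underside on the table.
Not all that is in view belongs to the job. Leave any green or purple look-alike of the ball_finial alone.

How it is judged:
By the outcome, as a careful person would: the job done as asked, in the order asked, and still so for the second after the job is handed in, with the robot touching nothing.
It also fails if it takes over 120 s, if anything falls off the work surface, if the arm or the gripper's body presses on something with over 40 N, if the wrist force passes 120 N, or if a joint passes its speed limit or range.

## Working session

There is one attempt and no reset: what is moved stays moved. The work goes in short steps, Python scripts to look and compute and a tool call to move; the robot and the scene stay as the last step left them, time stands still between calls to the robot, and variables do not carry over. Pictures are saved under pics/ and viewed, and the job is handed in when it is done.

Besides the shell and the picture viewer there is one more tool, called after "Request:" as a command line: name --argument value ..., lists and objects as JSON in quotes. send_rows: Moves the arm, as the interface text tells. Its arguments: {"type":"object","properties":{"motion":{"type":"array","items":{"type":"object","properties":{"linear":{"type":"array","items":{"type":"number"}},"rot":{"type":"array","items":{"type":"number"}},"hand":{"type":"number"}}}},"grip_force":{"type":"number"}},"required":["motion"]}

```bash
mkdir -p pics; cat > h.py <<'E'
import numpy as np, cv2
from station import ctrl
from scipy.spatial.transform import Rotation as Ro
def rot(o): return Ro.from_euler('xyz',o).as_matrix()
def campose(im,st):
    if 'mount' in im:
        M=np.array(im['mount']); Rt=rot(st['orientation']); p=np.array(st['tcp_pos'])
        return Rt@M[:3,:3], Rt@M[:3,3]+p   # cam->world
    R=np.array(im['R']);t=np.array(im['t']); return R.T,-R.T@t
def K(im): return np.array([[im['fx'],0,im['cx']],[0,im['fy'],im['cy']],[0,0,1.]])
def towld(im,st,px,z):
    px=np.array(px,float).reshape(-1,1,2)
    u=cv2.undistortPoints(px,K(im),np.array(im['distortion']))[:,0]
    R,c=campose(im,st); d=np.c_[u,np.ones(len(u))]@R.T
    return c+d*((z-c[2])/d[:,2])[:,None]
def topx(im,st,X):
    R,c=campose(im,st); X=np.array(X,float).reshape(-1,3)
    rv=cv2.Rodrigues(R.T)[0]; return cv2.projectPoints(X,rv,-R.T@c,K(im),np.array(im['distortion']))[0][:,0]
def snap(cam,name):
    st=ctrl.sense(); im=ctrl.get_image(cam); cv2.imwrite('pics/'+name,np.array(im['image'])[:,:,::-1]); return st,im
E
python3 - <<'E'
from h import *
print(ctrl.sense())
for c in ('scene','top'):
    st,im=snap(c,c+'1.png')
    R,cc=campose(im,st); print(c,cc.round(3),R[:,2].round(3),im['fx'])
    for n in ['big_holder','slim_holder','wide_ring','spire_finial','ball_finial','narrow_ring','block_finial','tray','dish']:
        for d in ctrl.pinpoint(c,n): print(n,round(d['score'],2),np.round(d['point'],1),towld(im,st,d['point'],0)[0].round(4))
E
```

```text
{'clock': 0.0, 'joints': array([ 1.17279981e+00,  2.17733957e-01,  1.61494504e+00,  2.13645495e-05,
        1.31130396e+00, -1.12202119e-01]), 'qd': array([-0.00139607,  0.00010588, -0.00162465, -0.00109318,  0.00150346,
       -0.00074898]), 'tau': array([ 5.70563025e-04, -3.96849024e+01, -3.03854012e+01, -2.52456130e-04,
        9.75988980e-03, -6.20964656e-06]), 'tcp_pos': array([0.17583919, 0.59886148, 0.21487515]), 'orientation': array([-1.6916315 ,  1.56840593, -1.9774314 ]), 'contact_force': array([0.22622346, 0.98472469, 1.31399665]), 'wrist_torque': array([ 0.00045672, -0.03276588, -0.0101425 ]), 'finger_gap': 0.9982200481849893}
scene [1.193 0.399 0.809] [-0.57  -0.395 -0.72 ] 518.3606759671671
big_holder 0.65 [273.3 172.6] [ 0.4601 -0.1072  0.    ]
slim_holder 0.6 [362.3 204.5] [0.4425 0.1128 0.    ]
wide_ring 0.63 [311.9 185.9] [ 0.4507 -0.0091  0.    ]
spire_finial 0.78 [250.7 198.3] [ 0.5569 -0.1029  0.    ]
ball_finial 0.7 [289.2 219.2] [0.5642 0.0023 0.    ]
ball_finial 0.69 [355.  257.8] [ 0.5818  0.1673 -0.    ]
ball_finial 0.62 [217.1 277.3] [ 0.7669 -0.0334  0.   
[... 227 characters left out ...]
5
big_holder 0.97 [327.4 280.7] [ 0.4601 -0.0986  0.    ]
slim_holder 0.53 [229.4 286.4] [0.4485 0.1188 0.    ]
wide_ring 0.71 [284.3 284.6] [ 0.452  -0.0031  0.    ]
wide_ring 0.58 [276.8 237.3] [0.5568 0.0129 0.    ]
spire_finial 0.47 [327.6 237.6] [ 0.5555 -0.1005  0.    ]
ball_finial 0.74 [208.1 222.7] [0.5905 0.1672 0.    ]
ball_finial 0.66 [279.7 233.6] [0.5651 0.0064 0.    ]
ball_finial 0.58 [300.6 144.2] [ 0.7682 -0.0425  0.    ]
ball_finial 0.23 [236.4 189.9] [0.6644 0.1036 0.    ]
narrow_ring 0.63 [235.1 188.7] [0.6672 0.1066 0.    ]
block_finial 0.7 [234.  241.3] [0.5485 0.1087 0.    ]
tray 0.87 [418.8 263.8] [ 0.496  -0.3019  0.    ]
dish 0.92 [155.  298.8] [0.4216 0.2848 0.    ]
```

View pics/scene1.png

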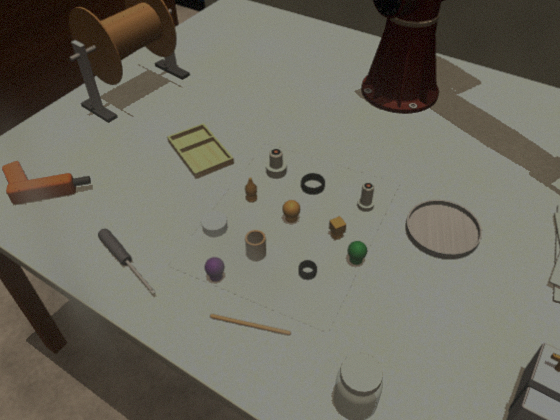

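View pics/top1.png

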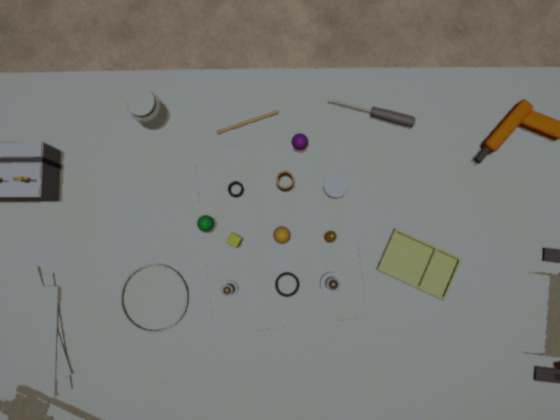

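The brass ball is at scene (290,209) and top (282,235). The green ball at scene (357,251) and the purple ball at scene (214,267) are look-alikes. I'll refine the positions with silhouettes and enlarge the stock.

```bash
cat > fit.py <<'E'
from h import *
from scipy.optimize import minimize
P={'big_holder':[(0,.024),(.022,.024),(.022,.015),(.06,.015)],
'slim_holder':[(0,.018),(.012,.018),(.012,.0125),(.06,.0125)],
'wide_ring':[(0,.027),(.018,.027)],'narrow_ring':[(0,.018),(.018,.018)],
'spire_finial':[(0,.013),(.008,.013),(.02,.013),(.034,.013),(.06,.001)],
'ball_finial':[(0,.013),(.012,.012)]+[(.029+.019*np.sin(a),.019*np.cos(a)) for a in np.linspace(-.9,1.5,9)],
'dish':[(0,.075),(.018,.075)]}
A=np.linspace(0,2*np.pi,40)
def render(im,st,name,xy,z0=0):
    m=np.zeros((420*4,560*4),np.uint8); pr=P[name]
    for (z1,r1),(z2,r2) in zip(pr[:-1],pr[1:]):
        X=np.r_[np.c_[xy[0]+r1*np.cos(A),xy[1]+r1*np.sin(A),A*0+z1+z0],np.c_[xy[0]+r2*np.cos(A),xy[1]+r2*np.sin(A),A*0+z2+z0]]
        p=(topx(im,st,X)+.5)*4
        cv2.fillConvexPoly(m,cv2.convexHull(np.round(p).astype(np.int32)),255)
    if 'ring' in name:
        ri={'wide_ring':.021,'narrow_ring':.012}[name]; hs=[]
        for z in (0,.018):
            q=np.zeros_like(m); X=np.c_[xy[0]+ri*np.cos(A),xy[1]+ri*np.sin(A),A*0+z+z0]
            cv2.fillConvexPoly(q,np.round((topx(im,st,X)+.5)*4).astype(np.int32),255); hs.append(q)
        m[(hs[0]>0)&(hs[1]>0)]=0
    return cv2.resize(m,(560,420),interpolation=cv2.INTER_AREA)/255.
def fit(im,st,name,region,xy0,z0=0):
    g=region.astype(float)
    f=lambda v:np.abs(render(im,st,name,np.array(xy0)+v/100,z0)-g).sum()/g.sum()
    b=min([np.array([a,c])*.4 for a in(-2,-1,0,1,2) for c in (-2,-1,0,1,2)],key=f)
    r=minimize(f,b,method='Nelder-Mead',options=dict(initial_simplex=[b,b+[.4,0],b+[0,.4]],xatol=.01,fatol=1e-3))
    return np.array(xy0)+r.x/100,r.fun
E
python3 - <<'E'
from fit import *
G={'big_holder':(.46,-.1),'slim_holder':(.446,.117),'wide_ring':(.452,-.004),'spire_finial':(.556,-.1),'ball_finial':(.565,.005),'narrow_ring':(.667,.108)}
for c in ('scene','top'):
    st,im=snap(c,c+'2.png')
    if c=='scene':
        I=np.array(im['image'])[140:290,190:400,::-1]; cv2.imwrite('pics/crop1.png',cv2.resize(I,None,fx=3.6,fy=3.6,interpolation=cv2.INTER_CUBIC))
    for n in G:
        for d in ctrl.silhouettes(c,n):
            rg=np.array(d['region']); px=d['point']; w=towld(im,st,px,.02)[0]
            if np.hypot(*(w[:2]-G[n]))<.03: print(c,n,round(d['score'],2),np.round(px),rg.sum(),*fit(im,st,n,rg,G[n]))
    for n in('tray','dish'):
        for d in ctrl.silhouettes(c,n):
            rg=np.array(d['region']).astype(np.uint8); cs=max(cv2.findContours(rg,0,1)[0],key=cv2.contourArea)
            w=towld(im,st,cs[:,0].astype(float),.018)[:,:2]*1000
            print(c,n,round(d['score'],2),rg.sum(),cv2.minAreaRect(w.astype(np.float32)))
    I=np.array(im['image'])[:,:,::-1]
st,im=snap('top','t3.png');I=np.array(im['image'])[215:310,365:475,::-1];cv2.imwrite('pics/tray.png',cv2.resize(I,None,fx=5,fy=5,interpolation=cv2.INTER_CUBIC))
E
```

```text
scene big_holder 0.7 [274. 168.] 482 [ 0.45494104 -0.10489331] 0.07946464893011146
scene wide_ring 0.53 [310. 177.] 359 [ 0.45196268 -0.00873236] 0.11802938445573216
scene spire_finial 0.49 [250. 191.] 223 [ 0.55551028 -0.1041684 ] 0.11558955420733316
scene ball_finial 0.62 [287. 215.] 301 [0.5601797  0.00176545] 0.10097062080646212
scene narrow_ring 0.82 [307. 273.] 262 [0.66393102 0.10560918] 0.17492890285885349
scene tray 0.91 2083 ((501.6982421875, -291.7746276855469), (179.25216674804688, 106.12712860107422), 64.66776275634766)
scene dish 0.87 3519 ((430.44244384765625, 285.512939453125), (161.627685546875, 147.3665008544922), 18.17377281188965)
top big_holder 0.68 [327. 283.] 374 [ 0.45705438 -0.10500745] 0.10145748138827726
top slim_holder 0.48 [229. 287.] 210 [0.44588083 0.11853648] 0.11822595704948646
top wide_ring 0.62 [295. 291.] 162 [ 0.45407417 -0.00749388] 0.5167513919147906
top spire_finial 0.63 [331. 234.] 112 [ 0.55752429 -0.10332743] 0.18592436974789917
top ball_finial 0.59 [279. 235.] 240 [0.56152606 0.0029899 ] 0.05560457516339869
top narrow_ring 0.5 [233. 186.] 129 [0.66554749 0.10490704] 0.29922480620155034
top tray 0.82 3452 ((494.62750244140625, -297.73297119140625), (163.37644958496094, 103.15885162353516), 64.2215347290039)
top dish 0.83 3676 ((426.8077087402344, 283.0752258300781), (146.9947509765625, 148.9676971435547), 45.6336784362793)
```

View pics/crop1.png

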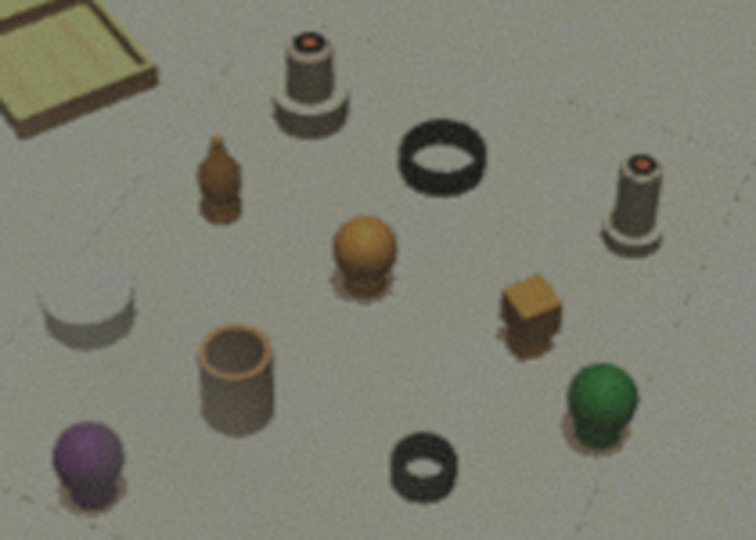

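View pics/tray.png

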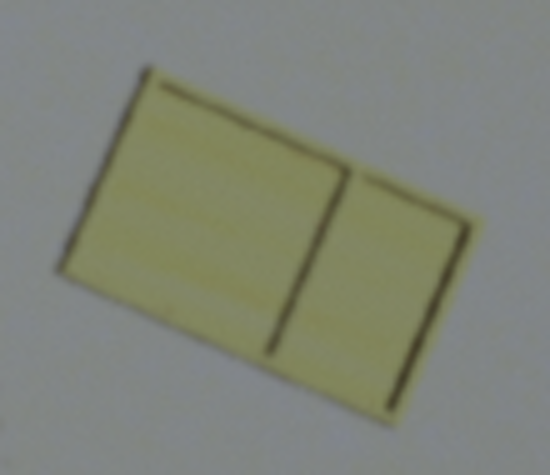

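The enlarged crop confirms the pieces: brass ball at crop (365,250), spire at (220,180), big holder with the wide foot at (310,85), slim holder at (640,205) and wide ring at (442,158). The tray's narrow bay is at its right (‑y) end. Next I'll work out the tray pose and the tool heading.

```bash
cat > plan.py <<'E'
from h import *
def th():
    R=rot(ctrl.sense()['orientation']); return R
def go(tx,ty,tz,tdeg=None):
    st=ctrl.sense(); R=rot(st['orientation']); p=np.array(st['tcp_pos'])
    d=R.T@(np.array([tx,ty,tz])-p)
    cur=np.degrees(np.arctan2(R[1,1],R[0,1]))
    s='pos %s tooly %.1f tilt %s gap %.3f F %s t %.2f j %s\n'%(p.round(4),cur,R[:,0].round(3),st['finger_gap'],np.round(st['contact_force'],1),st['clock'],np.round(st['joints'],2))
    if tdeg is not None:
        e=np.radians((tdeg-cur+90)%180-90); R2=np.array([[0,np.cos(e+np.radians(cur)),np.sin(e+np.radians(cur))],[0,np.sin(e+np.radians(cur)),-np.cos(e+np.radians(cur))],[-1,0,0]])
        rv=Ro.from_matrix(R.T@R2).as_rotvec()
        d2=R2.T@(np.array([tx,ty,tz])-p); s+='rot first: rv %s (deg %.1f, >=%.1f rows) then lin %s\n'%(rv.round(4),np.degrees(e),np.degrees(np.linalg.norm(rv))/7.1,d2.round(4))
    s+='lin w/o rot %s (>=%.1f rows)'%(d.round(4),np.abs(np.linalg.norm(d))/.041); print(s)
E
python3 - <<'E'
from plan import *; from fit import *
go(.456,-.105,.2,45); go(.456,-.105,.2,-45)
from scipy.optimize import minimize
for c in('scene','top'):
    st,im=snap(c,'x.png')
    if c=='top': print(im['R'],im['t'])
    d=ctrl.silhouettes(c,'tray')[0]; g=np.array(d['region']).astype(float)
    def f(v):
        x,y,a=v[0]/100,v[1]/100,v[2]/10; X=[]
        for i in(-.08,.08):
            for j in (-.05,.05):
                for z in(0,.018): X.append([x+i*np.cos(a)-j*np.sin(a),y+i*np.sin(a)+j*np.cos(a),z])
        m=np.zeros((1680,2240),np.uint8); cv2.fillConvexPoly(m,cv2.convexHull(np.round((topx(im,st,X)+.5)*4).astype(np.int32)),255)
        return np.abs(cv2.resize(m,(560,420),interpolation=cv2.INTER_AREA)/255-g).sum()/g.sum()
    b=np.array([49.6,-30,np.radians(-115.5)*10]); r=minimize(f,b,method='Nelder-Mead',options=dict(initial_simplex=[b,b+[.5,0,0],b+[0,.5,0],b+[0,0,.5]]))
    print(c,r.x[:2]/100,np.degrees(r.x[2]/10),r.fun)
    d=ctrl.silhouettes(c,'dish')[0]; print(fit(im,st,'dish',np.array(d['region']),(.426,.284)))
E
```

```text
pos [0.1762 0.5997 0.2162] tooly 73.6 tilt [-0. -0. -1.] gap 1.000 F [-0.7 -0.3  0.2] t 1.95 j [ 1.17  0.22  1.61  0.    1.31 -0.11]
rot first: rv [0.4996 0.     0.    ] (deg -28.6, >=4.0 rows) then lin [ 0.0162 -0.3004  0.6961]
lin w/o rot [ 0.0162 -0.5972  0.4671] (>=18.5 rows)
pos [0.1762 0.5997 0.2162] tooly 73.6 tilt [-0. -0. -1.] gap 1.000 F [-0.7 -0.3  0.2] t 1.95 j [ 1.17  0.22  1.61  0.    1.31 -0.11]
rot first: rv [-1.0711 -0.      0.    ] (deg 61.4, >=8.6 rows) then lin [ 0.0162 -0.6961 -0.3004]
lin w/o rot [ 0.0162 -0.5972  0.4671] (>=18.5 rows)
scene [ 0.49374626 -0.29971145] -115.70900286527932 0.03475816993464052
(array([0.42265447, 0.28564372]), np.float64(0.023152296535052377))
[[-0.00533541 -0.99981045 -0.01872451]
 [-0.9952053   0.00713771 -0.09754723]
 [ 0.09766239  0.01811428 -0.99505474]] [0.02124911 0.6210097  1.03575265]
top [ 0.49637525 -0.29902875] -115.31870912776613 0.028631302318732232
(array([0.42583105, 0.28442773]), np.float64(0.0485449713973362))
```

Request:
send_rows --motion '[{"linear":[0,0,0],"rot":[0.1,0,0],"hand":100},{"linear":[0,0,0],"rot":[0.1,0,0],"hand":100},{"linear":[0,0,0],"rot":[0.1,0,0],"hand":100},{"linear":[0,0,0],"rot":[0.1,0,0],"hand":100},{"linear":[0,0,0],"rot":[0.1,0,0],"hand":100},{"linear":[0.001,-0.016,0.0365],"rot":[0,0,0],"hand":100},{"linear":[0.001,-0.016,0.0365],"rot":[0,0,0],"hand":100},{"linear":[0.001,-0.016,0.0365],"rot":[0,0,0],"hand":100},{"linear":[0.001,-0.016,0.0365],"rot":[0,0,0],"hand":100},{"linear":[0.001,-0.016,0.0365],"rot":[0,0,0],"hand":100},{"linear":[0.001,-0.016,0.0365],"rot":[0,0,0],"hand":100},{"linear":[0.001,-0.016,0.0365],"rot":[0,0,0],"hand":100}]' --grip_force 40

```text
clock: 3.25
tcp_pos: [0.2778, 0.3381, 0.2093]
orientation: [1.268, 1.57, 0.483]
contact_force: [1.6, -0.1, -0.1]
finger_gap: 0.999
```

Request:
send_rows --motion '[{"linear":[0.001,-0.016,0.0365],"rot":[0,0,0],"hand":100},{"linear":[0.001,-0.016,0.0365],"rot":[0,0,0],"hand":100},{"linear":[0.001,-0.016,0.0365],"rot":[0,0,0],"hand":100},{"linear":[0.001,-0.016,0.0365],"rot":[0,0,0],"hand":100},{"linear":[0.001,-0.016,0.0365],"rot":[0,0,0],"hand":100},{"linear":[0.001,-0.016,0.0365],"rot":[0,0,0],"hand":100},{"linear":[0.001,-0.016,0.0365],"rot":[0,0,0],"hand":100},{"linear":[0.001,-0.016,0.0365],"rot":[0,0,0],"hand":100},{"linear":[0.001,-0.016,0.0365],"rot":[0,0,0],"hand":100},{"linear":[0.001,-0.016,0.0365],"rot":[0,0,0],"hand":100},{"linear":[0.001,-0.016,0.0365],"rot":[0,0,0],"hand":100},{"linear":[0,0,0],"rot":[0,0,0],"hand":100}]'

```text
clock: 4.25
tcp_pos: [0.4392, -0.0749, 0.1991]
orientation: [-0.163, 1.566, -0.955]
contact_force: [-0.4, 0.5, -0.6]
finger_gap: 1.0
```

```bash
cat > wl.py <<'E'
from plan import *; from fit import *
import sys
G={'big_holder':(.456,-.105),'slim_holder':(.446,.1185),'wide_ring':(.453,-.008),'spire_finial':(.5565,-.104),'ball_finial':(.561,.0025)}
def wl(png,names,G=G):
    st,im=snap('wrist',png)
    for n in names:
        for d in ctrl.silhouettes('wrist',n):
            rg=np.array(d['region']); print(n,round(d['score'],2),np.round(d['point']),rg.sum(),*[np.round(v,4) for v in fit(im,st,n,rg,G[n])])
        for d in ctrl.pinpoint('wrist',n): print(' pin',round(d['score'],2),np.round(d['point']),towld(im,st,d['point'],0)[0].round(4))
E
python3 - <<'E'
from wl import *
go(.456,-.105,.05,45)
wl('w1.png',G)
E
```

```text
pos [ 0.4392 -0.0749  0.1991] tooly 44.6 tilt [ 0.003 -0.004 -1.   ] gap 1.000 F [-0.4  0.5 -0.6] t 4.25 j [-0.32 -0.17  2.04 -0.    1.27 -1.1 ]
rot first: rv [-0.0068  0.0051  0.0009] (deg 0.4, >=0.1 rows) then lin [ 0.1491 -0.0094  0.0332]
lin w/o rot [ 0.1492 -0.0091  0.0325] (>=3.7 rows)
big_holder 0.41 [337. 279.] 727 [ 0.4322 -0.0689] 3.4275
 pin 0.92 [270. 212.] [ 0.4549 -0.1033  0.    ]
slim_holder 0.95 [432.  44.] 2006 [0.4443 0.1198] 0.0663
 pin 0.64 [417.  56.] [0.4458 0.1161 0.    ]
wide_ring 0.85 [353. 159.] 1047 [ 0.4534 -0.0072] 0.1582
spire_finial 0.85 [335. 278.] 689 [ 0.5582 -0.1026] 0.0811
 pin 0.63 [336. 271.] [ 0.5616 -0.1003  0.    ]
ball_finial 0.92 [547. 120.] 745 [ 0.6151 -0.4414] 1.0
ball_finial 0.72 [413. 216.] 1203 [0.5619 0.0043] 0.0285
 pin 0.94 [543. 118.] [0.5863 0.1716 0.    ]
 pin 0.75 [404. 208.] [0.5587 0.007  0.    ]
```

View pics/w1.png

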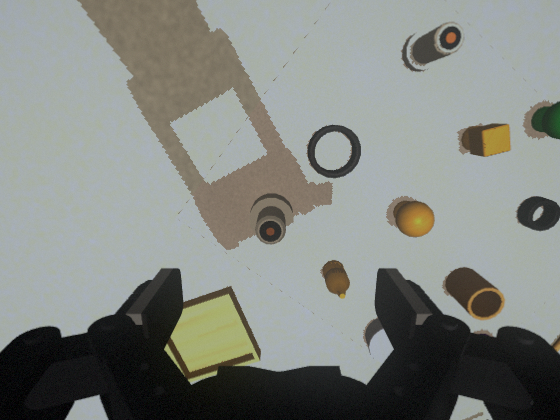

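Request:
send_rows --motion '[{"linear":[0,-0.0045,0.0165],"rot":[0,0,0],"hand":100},{"linear":[0,-0.0045,0.0165],"rot":[0,0,0],"hand":100},{"linear":[0.035,0,0],"rot":[0,0,0],"hand":100},{"linear":[0.035,0,0],"rot":[0,0,0],"hand":100},{"linear":[0.02,0,0],"rot":[0,0,0],"hand":100},{"linear":[0,0,0],"rot":[0,0,0],"hand":100},{"linear":[0,0,0],"rot":[0,0,0],"hand":100}]'

```text
clock: 5.38
tcp_pos: [0.4527, -0.0977, 0.1072]
orientation: [-2.718, 1.568, 2.78]
contact_force: [0.4, -0.2, 0.8]
finger_gap: 0.998
```

```bash
python3 - <<'E'
from wl import *
go(.456,-.1045,.05,45)
wl('w2.png',['big_holder'])
E
```

```text
pos [ 0.4527 -0.0977  0.1072] tooly 45.0 tilt [-0.003  0.001 -1.   ] gap 0.998 F [ 0.4 -0.2  0.8] t 5.38 j [-0.36 -0.    2.07 -0.    1.07 -1.15]
rot first: rv [ 0.0001 -0.0029  0.0013] (deg -0.0, >=0.0 rows) then lin [ 0.0572 -0.0025  0.0072]
lin w/o rot [ 0.0572 -0.0024  0.0073] (>=1.4 rows)
big_holder 0.79 [276. 222.] 3311 [ 0.4558 -0.1031] 0.0485
```

View pics/w2.png

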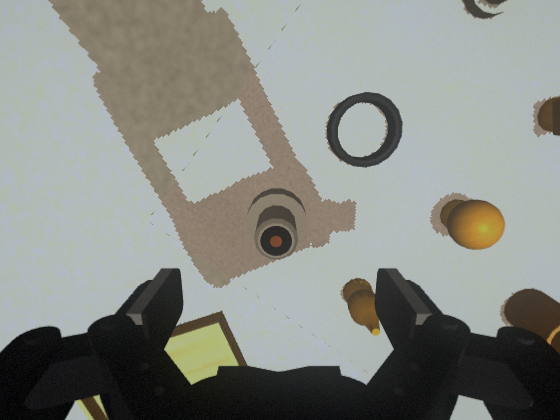

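Big holder in wrist view at (276,222). Fit: (0.456, -0.103).

Request:
send_rows --motion '[{"linear":[0.01,-0.001,0.006],"rot":[0,0,0],"hand":100},{"linear":[0.024,0,0],"rot":[0,0,0],"hand":100},{"linear":[0.023,0,0],"rot":[0,0,0],"hand":100},{"linear":[0,0,0],"rot":[0,0,0],"hand":20},{"linear":[0,0,0],"rot":[0,0,0],"hand":20},{"linear":[0,0,0],"rot":[0,0,0],"hand":20},{"linear":[0,0,0],"rot":[0,0,0],"hand":20},{"linear":[0,0,0],"rot":[0,0,0],"hand":20},{"linear":[0,0,0],"rot":[0,0,0],"hand":20},{"linear":[0,0,0],"rot":[0,0,0],"hand":20}]' --grip_force 40

```text
clock: 6.37
tcp_pos: [0.458, -0.1035, 0.0521]
orientation: [0.433, 1.569, -0.353]
contact_force: [0.4, -0.6, -0.3]
finger_gap: 0.201
```

```bash
python3 - <<'E'
from wl import *
go(.5075,-.2733,.15,45)
snap('wrist','w3.png')
E
```

```text
pos [ 0.458  -0.1035  0.0521] tooly 45.0 tilt [ 0.002 -0.001 -1.   ] gap 0.201 F [ 0.4 -0.6 -0.3] t 6.37 j [-0.37  0.1   2.09  0.    0.95 -1.16]
rot first: rv [-0.0003  0.0015 -0.0007] (deg 0.0, >=0.0 rows) then lin [-0.0979 -0.085   0.155 ]
lin w/o rot [-0.0978 -0.0849  0.1552] (>=4.9 rows)
```

View pics/w3.png

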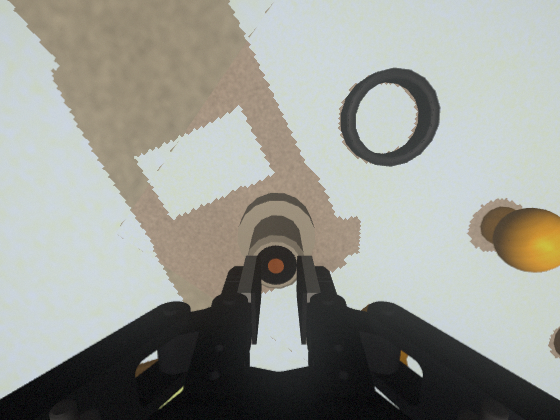

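Request:
send_rows --motion '[{"linear":[0,0,0],"rot":[0,0,0],"hand":0},{"linear":[0,0,0],"rot":[0,0,0],"hand":0},{"linear":[0,0,0],"rot":[0,0,0],"hand":0},{"linear":[0,0,0],"rot":[0,0,0],"hand":0}]' --grip_force 40

```text
clock: 6.75
tcp_pos: [0.4573, -0.1033, 0.0511]
orientation: [-2.89, 1.571, 2.607]
contact_force: [0.3, 0.3, 0.3]
finger_gap: -0.0
```

```bash
python3 - <<'E'
from wl import *
go(.5075,-.2733,.15,45)
st,im=snap('wrist','w4.png')
print(topx(im,st,[[.458,-.1035,.0521],[.4558,-.1031,.06]]), im['mount'])
E
```

```text
pos [ 0.4573 -0.1033  0.0511] tooly 45.0 tilt [-0.  0. -1.] gap -0.000 F [0.3 0.3 0.3] t 6.75 j [-0.37  0.1   2.09  0.    0.95 -1.16]
rot first: rv [-0.0004 -0.0002  0.    ] (deg 0.0, >=0.0 rows) then lin [-0.0989 -0.0847  0.1558]
lin w/o rot [-0.0989 -0.0847  0.1558] (>=5.0 rows)
[[278.48410547 262.26151819]
 [275.93427687 265.50878545]] [[-7.67401733e-04 -2.78251855e-01  9.60507843e-01 -1.58298612e-01]
 [ 9.99999243e-01 -1.13704690e-03  4.69559668e-04  3.03422064e-04]
 [ 9.61486616e-04  9.60507477e-01  2.78252517e-01 -7.09314619e-02]
 [ 0.00000000e+00  0.00000000e+00  0.00000000e+00  1.00000000e+00]]
```

View pics/w4.png

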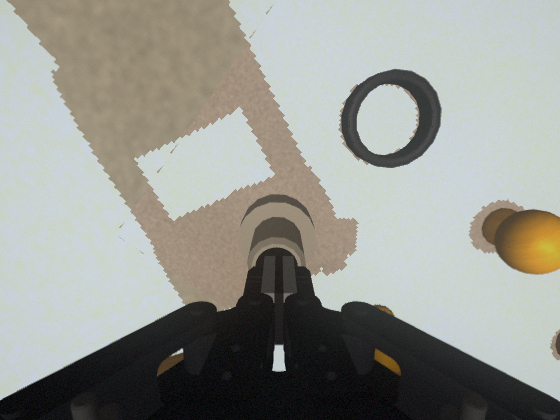

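```bash
python3 - <<'E'
from wl import *
st,im=snap('wrist','w5.png')
R=rot(st['orientation']);p=np.array(st['tcp_pos'])
for x in(-.02,-.01,0,.01,.019,.03):
    print(x,*[topx(im,st,p+R@[x,y,z])[0].round(0) for y,z in((0,-.011),(.01,-.011),(0,.011))])
I=np.array(im['image'])[180:380,180:380,::-1];cv2.imwrite('pics/c5.png',cv2.resize(I,None,fx=3,fy=3,interpolation=cv2.INTER_CUBIC))
st,im=snap('scene','s5.png')
I=np.array(im['image'])[90:230,200:340,::-1];cv2.imwrite('pics/s5c.png',cv2.resize(I,None,fx=4,fy=4,interpolation=cv2.INTER_CUBIC))
for n in ['big_holder']:
  for d in ctrl.silhouettes('scene',n): print(d['score'],d['point'],fit(im,st,n,np.array(d['region']),G[n]))
E
```

```text
-0.02 [278. 256.] [300. 256.] [278. 299.]
-0.01 [278. 248.] [298. 248.] [278. 288.]
0 [278. 241.] [297. 241.] [278. 279.]
0.01 [278. 234.] [296. 234.] [278. 271.]
0.019 [278. 229.] [295. 229.] [278. 264.]
0.03 [278. 223.] [294. 223.] [278. 257.]
0.69 [274.4, 165.5] (array([ 0.45622608, -0.10482427]), np.float64(0.18222108800136105))
```

View pics/c5.png

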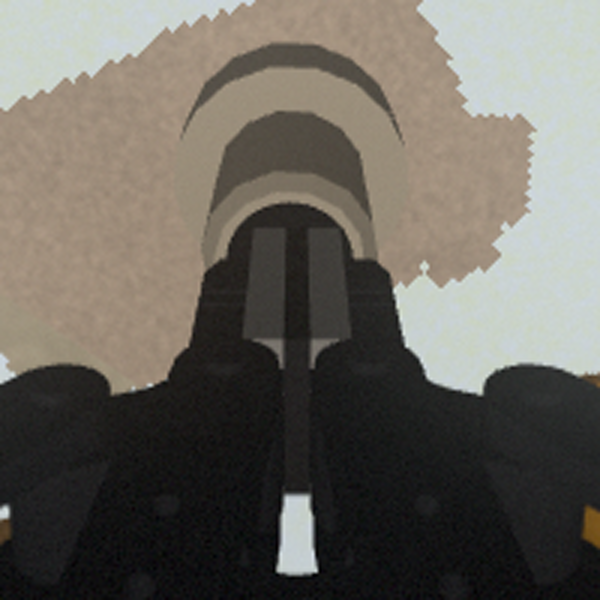

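View pics/s5c.png

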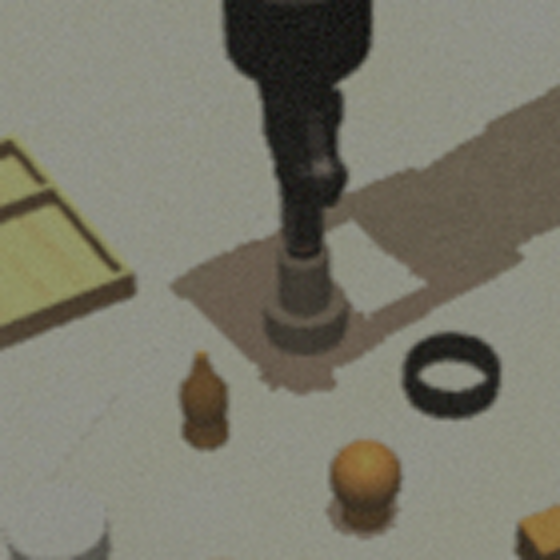

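```bash
python3 - <<'E'
from wl import *
st=ctrl.sense();im=ctrl.get_image('scene')
R=rot(st['orientation']);p=np.array(st['tcp_pos'])
print(p,st['joints'])
for x in(-.03,-.02,-.01,0,.01,.019):
    print(x,((topx(im,st,p+R@[x,0,0])[0]-[200,90])*4).round(0))
for z in (0,.022,.06): print(z,((topx(im,st,[.4565,-.104,z])[0]-[200,90])*4).round(0))
st=ctrl.sense();im=ctrl.get_image('top')
I=np.array(im['image'])[220:330,270:380,::-1];cv2.imwrite('pics/t5c.png',cv2.resize(I,None,fx=5,fy=5,interpolation=cv2.INTER_CUBIC))
E
```

```text
[ 0.45730374 -0.10329985  0.0511538 ] [-3.72028615e-01  1.03419437e-01  2.09145477e+00 -2.43111516e-06
  9.46861216e-01 -1.15702436e+00]
-0.03 [299. 221.]
-0.02 [299. 235.]
-0.01 [300. 249.]
0 [300. 262.]
0.01 [300. 276.]
0.019 [301. 288.]
0 [301. 329.]
0.022 [301. 300.]
0.06 [299. 249.]
```

View pics/t5c.png

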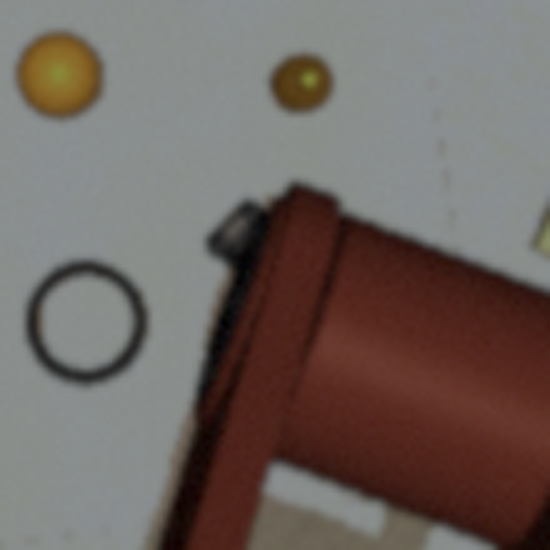

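The fingers shut above the neck: the tips end at about wrist row 256, and the neck is undisturbed. They reach less far than stated, so I'll open and go lower in checked steps.

Request:
send_rows --motion '[{"linear":[0,0,0],"rot":[0,0,0],"hand":70},{"linear":[0,0,0],"rot":[0,0,0],"hand":70},{"linear":[0,0,0],"rot":[0,0,0],"hand":70},{"linear":[0,0,0],"rot":[0,0,0],"hand":70},{"linear":[0,0,0],"rot":[0,0,0],"hand":70},{"linear":[0.01,0,0],"rot":[0,0,0],"hand":70},{"linear":[0,0,0],"rot":[0,0,0],"hand":70}]'

```text
clock: 7.63
tcp_pos: [0.4561, -0.1029, 0.0396]
orientation: [-2.723, 1.568, 2.774]
contact_force: [-0.7, 0.2, -0.3]
finger_gap: 0.699
```

```bash
cat > v.py <<'E'
from wl import *
def v(n,box=(150,180,260,200),f=3):
    st,im=snap('wrist',n+'.png'); x,y,w,h=box
    I=np.array(im['image'])[y:y+h,x:x+w,::-1];cv2.imwrite('pics/%sc.png'%n,cv2.resize(I,None,fx=f,fy=f,interpolation=cv2.INTER_CUBIC)); return st,im
E
python3 - <<'E'
from v import *
go(.456,-.1035,.03,45); v('w6')
E
```

```text
pos [ 0.4561 -0.1029  0.0396] tooly 45.0 tilt [-0.002  0.001 -1.   ] gap 0.699 F [-0.7  0.2 -0.3] t 7.63 j [-0.37  0.12  2.1  -0.    0.92 -1.16]
rot first: rv [-0.0005 -0.0023  0.001 ] (deg 0.0, >=0.0 rows) then lin [ 0.0096 -0.0005  0.0004]
lin w/o rot [ 0.0096 -0.0005  0.0004] (>=0.2 rows)
```

View pics/w6c.png

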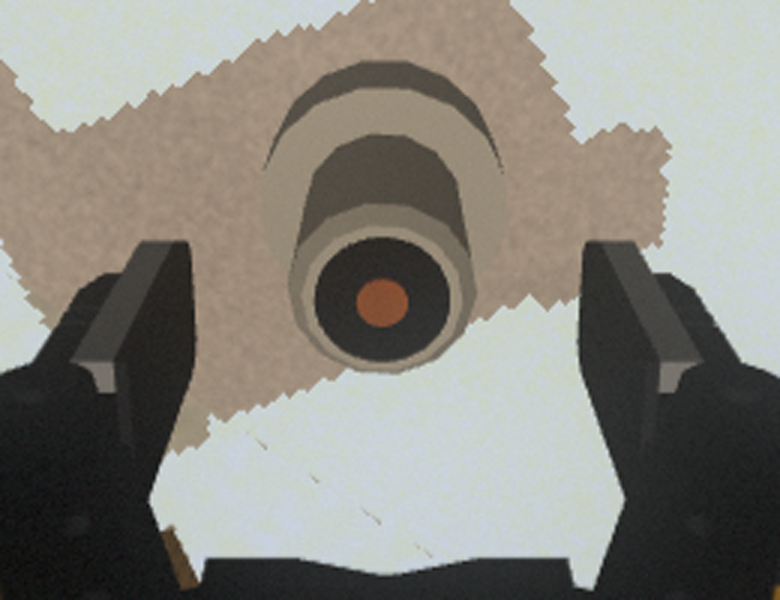

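Request:
send_rows --motion '[{"linear":[0.009,0,0],"rot":[0,0,0],"hand":70},{"linear":[0.009,0,0],"rot":[0,0,0],"hand":70},{"linear":[0,0,0],"rot":[0,0,0],"hand":50},{"linear":[0,0,0],"rot":[0,0,0],"hand":50}]'

```text
clock: 8.02
tcp_pos: [0.4562, -0.1029, 0.022]
orientation: [-2.72, 1.568, 2.778]
contact_force: [-0.3, -0.2, 0.5]
finger_gap: 0.501
```

```bash
python3 - <<'E'
from v import *
go(.456,-.1035,.03,45); v('w7')
E
```

```text
pos [ 0.4562 -0.1029  0.022 ] tooly 45.0 tilt [-0.003  0.001 -1.   ] gap 0.501 F [-0.3 -0.2  0.5] t 8.02 j [-0.37  0.16  2.1  -0.    0.89 -1.16]
rot first: rv [-0.0005 -0.0025  0.0011] (deg 0.0, >=0.0 rows) then lin [-0.008  -0.0006  0.0003]
lin w/o rot [-0.008  -0.0006  0.0003] (>=0.2 rows)
```

View pics/w7c.png

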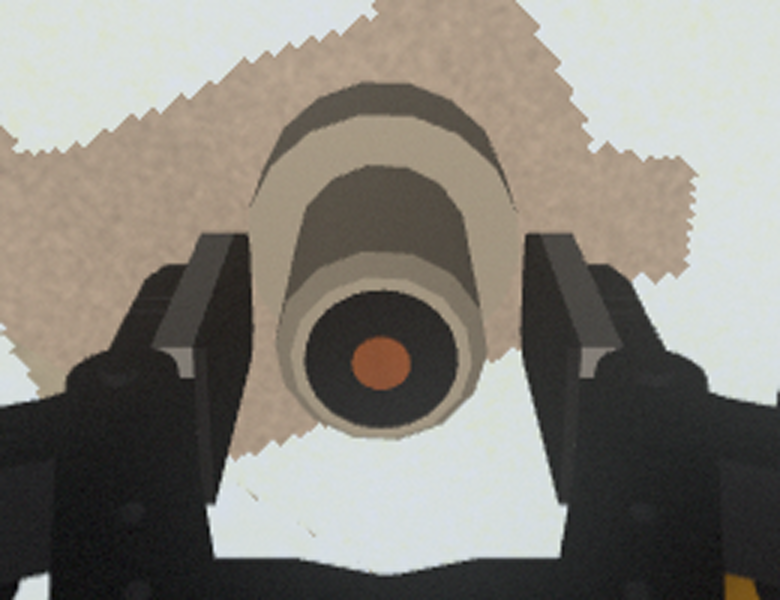

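Request:
send_rows --motion '[{"linear":[0.007,0,0],"rot":[0,0,0],"hand":50},{"linear":[0,0,0],"rot":[0,0,0],"hand":20},{"linear":[0,0,0],"rot":[0,0,0],"hand":20},{"linear":[0,0,0],"rot":[0,0,0],"hand":20},{"linear":[0,0,0],"rot":[0,0,0],"hand":20}]' --grip_force 40

```text
clock: 8.48
tcp_pos: [0.4572, -0.1033, 0.0162]
orientation: [-2.771, 1.571, 2.726]
contact_force: [-0.3, 0.2, -1.1]
finger_gap: 0.337
```

```bash
python3 - <<'E'
from v import *
go(.5075,-.2733,.1,45); v('w8')
E
```

```text
pos [ 0.4572 -0.1033  0.0162] tooly 45.0 tilt [-0.  0. -1.] gap 0.337 F [-0.3  0.2 -1.1] t 8.48 j [-0.37  0.17  2.1   0.    0.87 -1.16]
rot first: rv [-0.0004 -0.0002  0.0001] (deg 0.0, >=0.0 rows) then lin [-0.0838 -0.0847  0.1558]
lin w/o rot [-0.0839 -0.0846  0.1558] (>=4.8 rows)
```

View pics/w8c.png

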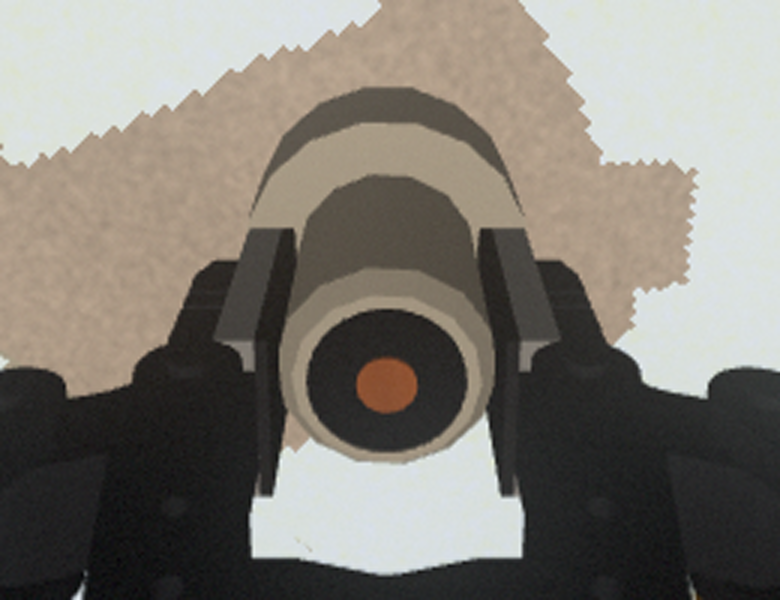

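Gripped: gap 0.337 (about 29 mm), neck between the pads. Next is the lift and carry to the wide bay.

Request:
send_rows --motion '[{"linear":[-0.02,0,0],"rot":[0,0,0],"hand":20},{"linear":[-0.032,0,0],"rot":[0,0,0],"hand":20},{"linear":[-0.032,-0.001,0.0018],"rot":[0,0,0],"hand":20},{"linear":[0,-0.014,0.026],"rot":[0,0,0],"hand":20},{"linear":[0,-0.0174,0.032],"rot":[0,0,0],"hand":20},{"linear":[0,-0.0174,0.032],"rot":[0,0,0],"hand":20},{"linear":[0,-0.0174,0.032],"rot":[0,0,0],"hand":20},{"linear":[0,-0.0174,0.032],"rot":[0,0,0],"hand":20},{"linear":[0.025,0,0],"rot":[0,0,0],"hand":20},{"linear":[0.025,0,0],"rot":[0,0,0],"hand":20},{"linear":[0.01,0,0],"rot":[0,0,0],"hand":20},{"linear":[0,0,0],"rot":[0,0,0],"hand":20}]'

```text
clock: 9.53
tcp_pos: [0.5043, -0.2712, 0.0364]
orientation: [-2.975, 1.562, 2.522]
contact_force: [-0.8, 0.7, -2.1]
finger_gap: 0.337
```

```bash
python3 - <<'E'
from v import *
go(.5075,-.2733,.0212,45); v('w9',(0,0,560,420),1.4)
E
```

```text
pos [ 0.5043 -0.2712  0.0364] tooly 45.0 tilt [-0.007  0.005 -1.   ] gap 0.337 F [-0.8  0.7 -2.1] t 9.53 j [-0.62  0.33  1.85  0.    0.97 -1.4 ]
rot first: rv [-0.0007 -0.0084  0.0014] (deg 0.0, >=0.1 rows) then lin [0.0152 0.0007 0.0037]
lin w/o rot [0.0151 0.0008 0.0039] (>=0.4 rows)
```

View pics/w9c.png

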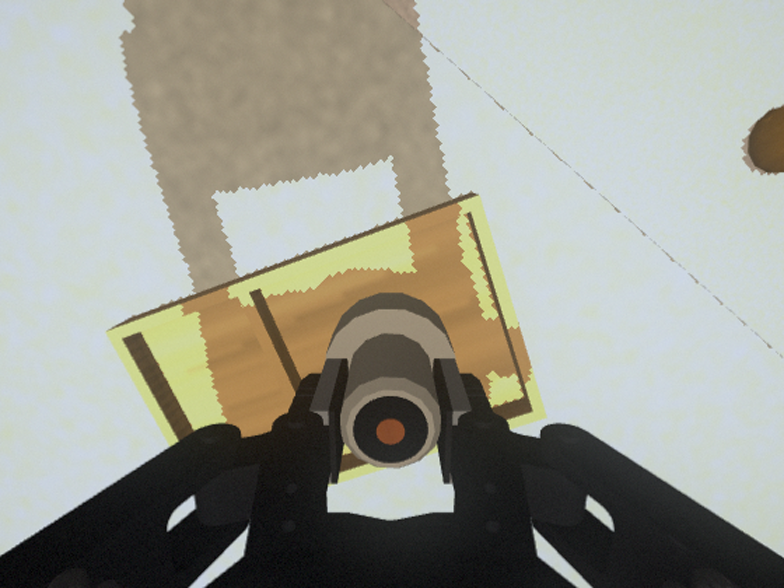

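Request:
send_rows --motion '[{"linear":[0,0,0.003],"rot":[0,0,0],"hand":20},{"linear":[0.006,0,0],"rot":[0,0,0],"hand":20},{"linear":[0.005,0,0],"rot":[0,0,0],"hand":20},{"linear":[0.002,0,0],"rot":[0,0,0],"hand":20},{"linear":[0,0,0],"rot":[0,0,0],"hand":20},{"linear":[0,0,0],"rot":[0,0,0],"hand":20}]'

```text
clock: 10.08
tcp_pos: [0.5097, -0.2753, 0.0272]
orientation: [-2.867, 1.571, 2.63]
contact_force: [0.3, -0.4, -2.3]
finger_gap: 0.342
```

Request:
send_rows --motion '[{"linear":[0.001,0,0],"rot":[0,0,0],"hand":20},{"linear":[0.001,0,0],"rot":[0,0,0],"hand":20},{"linear":[0,0,0],"rot":[0,0,0],"hand":20}]'

```text
clock: 10.33
tcp_pos: [0.5097, -0.2754, 0.0251]
orientation: [-2.718, 1.571, 2.78]
contact_force: [-0.7, 0.5, -0.6]
finger_gap: 0.338
```

Request:
send_rows --motion '[{"linear":[0.001,0,0],"rot":[0,0,0],"hand":20},{"linear":[0.001,0,0],"rot":[0,0,0],"hand":20},{"linear":[0,0,0],"rot":[0,0,0],"hand":20}]'

```text
clock: 10.58
tcp_pos: [0.5096, -0.2754, 0.023]
orientation: [-2.992, 1.57, 2.505]
contact_force: [0.3, 0.7, -0.4]
finger_gap: 0.332
```

Request:
send_rows --motion '[{"linear":[0.001,0,0],"rot":[0,0,0],"hand":20},{"linear":[0.001,0,0],"rot":[0,0,0],"hand":20},{"linear":[0,0,0],"rot":[0,0,0],"hand":20}]'

```text
clock: 10.83
tcp_pos: [0.5095, -0.2753, 0.0209]
orientation: [-2.982, 1.57, 2.516]
contact_force: [-0.2, -0.9, -0.8]
finger_gap: 0.338
```

Request:
send_rows --motion '[{"linear":[0.001,0,0],"rot":[0,0,0],"hand":20},{"linear":[0,0,0],"rot":[0,0,0],"hand":55},{"linear":[0,0,0],"rot":[0,0,0],"hand":55},{"linear":[0,0,0],"rot":[0,0,0],"hand":55},{"linear":[-0.015,0,0],"rot":[0,0,0],"hand":55},{"linear":[-0.03,0,0],"rot":[0,0,0],"hand":55},{"linear":[-0.035,0,0],"rot":[0,0,0],"hand":90},{"linear":[-0.035,0,0],"rot":[0,0,0],"hand":90},{"linear":[0,0,0],"rot":[0,0,0],"hand":90}]'

```text
clock: 11.58
tcp_pos: [0.5149, -0.2789, 0.1441]
orientation: [0.174, 1.555, -0.612]
contact_force: [0.3, 0.2, 1.3]
finger_gap: 0.898
```

```bash
python3 - <<'E'
from v import *
go(.4534,-.0073,.1,45); st,im=v('w10',(0,0,560,420),1.4)
for n in ['big_holder']:
  for d in ctrl.silhouettes('wrist',n): print(d['score'],d['point'],fit(im,st,n,np.array(d['region']),(.509,-.275),.005))
E
```

```text
pos [ 0.5149 -0.2789  0.1441] tooly 45.0 tilt [ 0.013 -0.009 -1.   ] gap 0.898 F [0.3 0.2 1.3] t 11.58 j [-0.62  0.2   1.78  0.    1.15 -1.4 ]
rot first: rv [-0.0002  0.0154 -0.0027] (deg 0.0, >=0.1 rows) then lin [ 0.0441  0.1486 -0.2356]
lin w/o rot [ 0.0409  0.1484 -0.2363] (>=6.9 rows)
0.67 [278.8, 194.6] (array([ 0.50976953, -0.27477344]), np.float64(0.05435256975718464))
```

View pics/w10c.png

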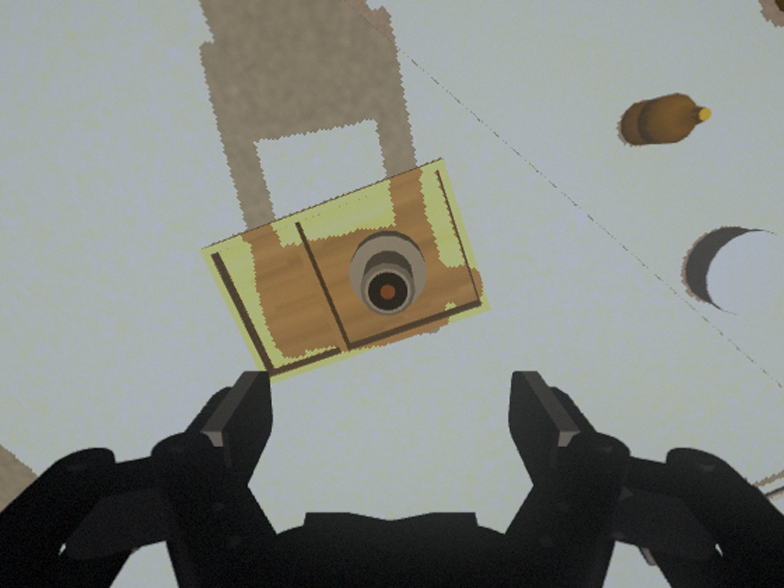

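The big holder stands upright in the wide bay at (0.510, -0.275), crop (388,270). Next, the ring.

Request:
send_rows --motion '[{"linear":[0,0.0186,-0.0295],"rot":[0,0,0],"hand":95},{"linear":[0,0.0186,-0.0295],"rot":[0,0,0],"hand":95},{"linear":[0,0.0186,-0.0295],"rot":[0,0,0],"hand":95},{"linear":[0,0.0186,-0.0295],"rot":[0,0,0],"hand":95},{"linear":[0,0.0186,-0.0295],"rot":[0,0,0],"hand":95},{"linear":[0,0.0186,-0.0295],"rot":[0,0,0],"hand":95},{"linear":[0,0.0186,-0.0295],"rot":[0,0,0],"hand":95},{"linear":[0.005,0.0186,-0.0295],"rot":[0,0,0],"hand":95},{"linear":[0.03,0,0],"rot":[0,0,0],"hand":95},{"linear":[0.02,0,0],"rot":[0,0,0],"hand":95},{"linear":[0,0,0],"rot":[0,0,0],"hand":95},{"linear":[0,0,0],"rot":[0,0,0],"hand":95}]'

```text
clock: 12.68
tcp_pos: [0.4455, -0.0028, 0.0778]
orientation: [-2.514, 1.565, 2.983]
contact_force: [0.2, 0.1, 0.1]
finger_gap: 0.95
```

```bash
python3 - <<'E'
from v import *
go(.4534,-.0073,0.0,45); st,im=v('w11',(0,0,560,420),1.4)
for n in ['wide_ring']:
  for d in ctrl.silhouettes('wrist',n): print(d['score'],d['point'],fit(im,st,n,np.array(d['region']),(.4534,-.0073)))
E
```

```text
pos [ 0.4455 -0.0028  0.0778] tooly 45.0 tilt [-0.006  0.001 -1.   ] gap 0.950 F [0.2 0.1 0.1] t 12.68 j [-0.16  0.01  2.13 -0.    1.01 -0.95]
rot first: rv [-0.0001 -0.0051  0.0037] (deg 0.0, >=0.1 rows) then lin [0.0778 0.0024 0.0088]
lin w/o rot [0.0778 0.0027 0.0092] (>=1.9 rows)
0.92 [286.7, 258.5] (array([ 0.45345207, -0.00747619]), np.float64(0.12148057559822265))
0.52 [108.7, 418.6] (array([0.42016859, 0.02591694]), np.float64(17.165895003162554))
```

View pics/w11c.png

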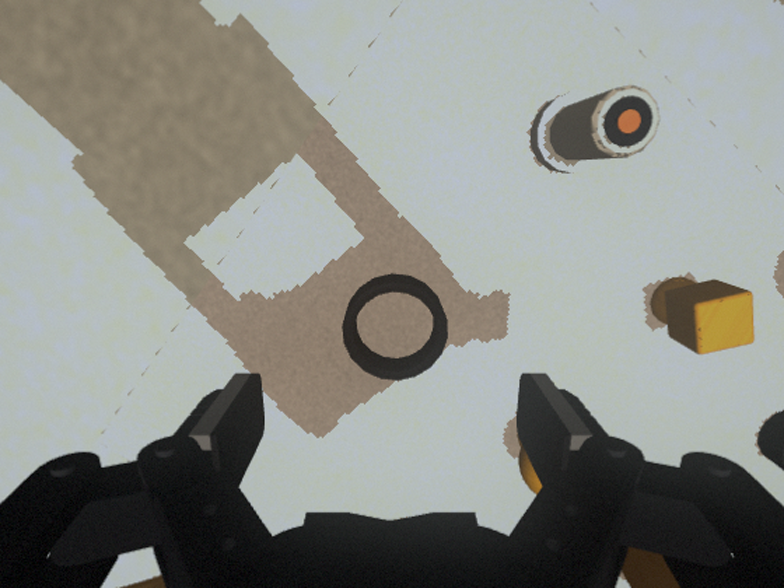

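Request:
send_rows --motion '[{"linear":[0.02,0.0024,0.008],"rot":[0,0,0],"hand":95},{"linear":[0.03,0,0],"rot":[0,0,0],"hand":80},{"linear":[0.023,0,0],"rot":[0,0,0],"hand":80},{"linear":[0.006,0,0],"rot":[0,0,0],"hand":80},{"linear":[0.0,0,0],"rot":[0,0,0],"hand":80},{"linear":[0,0,0],"rot":[0,0,0],"hand":80}]'

```text
clock: 13.28
tcp_pos: [0.4567, -0.0078, 0.0023]
orientation: [0.611, 1.569, -0.175]
contact_force: [1.3, -0.2, 0.8]
finger_gap: 0.796
```

```bash
python3 - <<'E'
from v import *
go(.4534,-.0075,-0.008,45); st,im=v('w12',(130,180,300,220),2.6)
snap('scene','s12.png')
im=cv2.imread('pics/s12.png')[110:230,250:390];cv2.imwrite('pics/s12c.png',cv2.resize(im,None,fx=5,fy=5,interpolation=cv2.INTER_CUBIC))
E
```

```text
pos [ 0.4567 -0.0078  0.0023] tooly 44.9 tilt [ 0.002 -0.    -1.   ] gap 0.796 F [ 1.3 -0.2  0.8] t 13.28 j [-0.17  0.17  2.13 -0.    0.83 -0.96]
rot first: rv [-0.001   0.0013 -0.0009] (deg 0.1, >=0.0 rows) then lin [ 0.0103 -0.0021 -0.0025]
lin w/o rot [ 0.0103 -0.0021 -0.0025] (>=0.3 rows)
```

View pics/w12c.png

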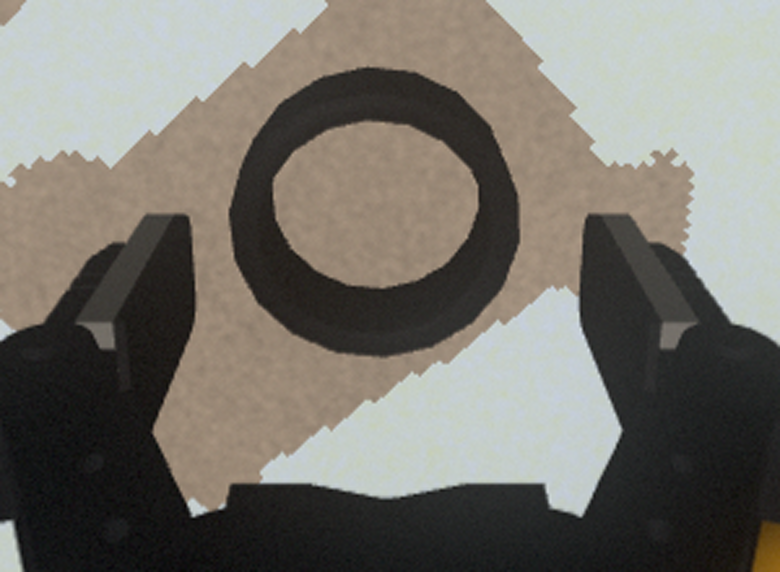

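View pics/s12c.png

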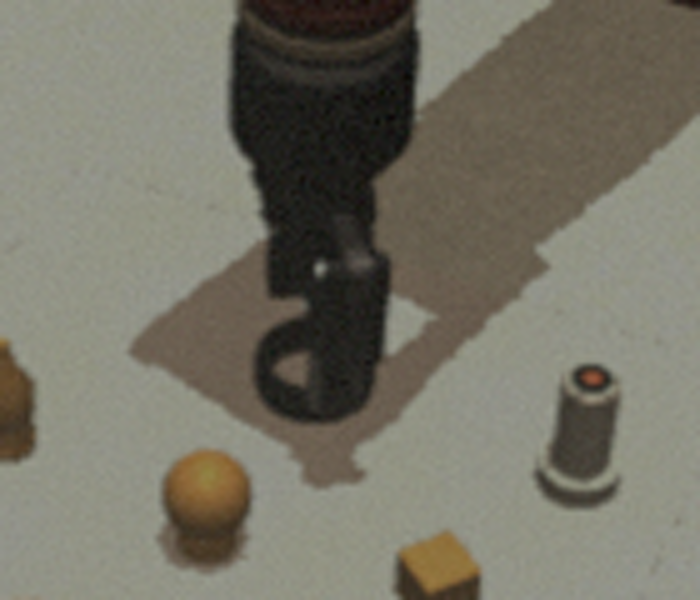

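Request:
send_rows --motion '[{"linear":[0.005,-0.001,-0.0025],"rot":[0,0,0],"hand":72},{"linear":[0.004,0,0],"rot":[0,0,0],"hand":72},{"linear":[0.0,0,0],"rot":[0,0,0],"hand":72},{"linear":[0,0,0],"rot":[0,0,0],"hand":72}]'

```text
clock: 13.72
tcp_pos: [0.4528, -0.0061, -0.0079]
orientation: [-2.49, 1.57, 3.007]
contact_force: [-0.1, -0.1, -0.1]
finger_gap: 0.719
```

```bash
python3 - <<'E'
from v import *
go(.4534,-.0075,-0.01,45); st,im=v('w13',(130,180,300,220),2.6)
E
```

```text
pos [ 0.4528 -0.0061 -0.0079] tooly 45.0 tilt [-0.  0. -1.] gap 0.719 F [-0.1 -0.1 -0.1] t 13.72 j [-0.17  0.19  2.14 -0.    0.81 -0.95]
rot first: rv [-0.0002 -0.0003  0.0002] (deg 0.0, >=0.0 rows) then lin [ 0.0021 -0.0005  0.0014]
lin w/o rot [ 0.0021 -0.0005  0.0014] (>=0.1 rows)
```

View pics/w13c.png

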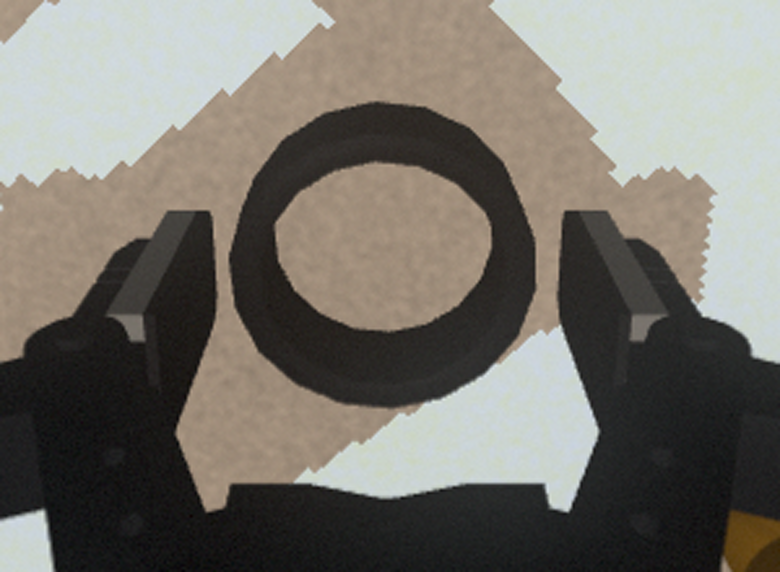

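Request:
send_rows --motion '[{"linear":[0.004,0,0.001],"rot":[0,0,0],"hand":70},{"linear":[0.002,0,0],"rot":[0,0,0],"hand":70},{"linear":[0.0,0,0],"rot":[0,0,0],"hand":50},{"linear":[0.0,0,0],"rot":[0,0,0],"hand":50},{"linear":[0,0,0],"rot":[0,0,0],"hand":50}]' --grip_force 25

```text
clock: 14.18
tcp_pos: [0.4537, -0.0069, -0.014]
orientation: [-2.531, 1.571, 2.967]
contact_force: [0.3, -0.3, -0.3]
finger_gap: 0.629
```

```bash
python3 - <<'E'
from v import *
go(.5097,-.2750,0.1,45); st,im=v('w14',(130,180,300,220),2.6)
E
```

```text
pos [ 0.4537 -0.0069 -0.014 ] tooly 45.0 tilt [-0.  0. -1.] gap 0.629 F [ 0.3 -0.3 -0.3] t 14.18 j [-0.17  0.2   2.14  0.    0.8  -0.96]
rot first: rv [-0.0004 -0.0002  0.0001] (deg 0.0, >=0.0 rows) then lin [-0.114  -0.1499  0.2292]
lin w/o rot [-0.114  -0.1498  0.2292] (>=7.2 rows)
```

View pics/w14c.png

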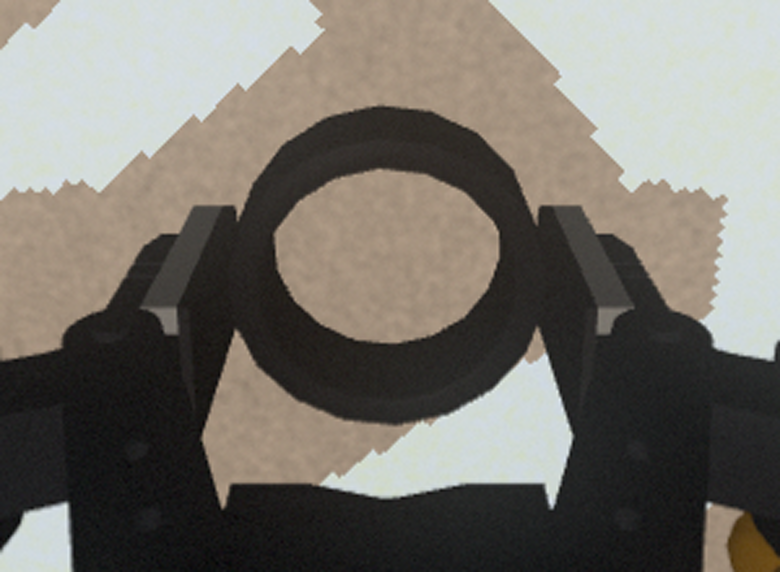

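Ring gripped, gap 0.629 (about 53.5 mm). Carrying it to above the holder.

Request:
send_rows --motion '[{"linear":[-0.015,0,0],"rot":[0,0,0],"hand":50},{"linear":[-0.03,0,0],"rot":[0,0,0],"hand":50},{"linear":[-0.035,0,0],"rot":[0,0,0],"hand":50},{"linear":[-0.03,0,0],"rot":[0,0,0],"hand":50},{"linear":[0,-0.0187,0.0286],"rot":[0,0,0],"hand":50},{"linear":[0,-0.0187,0.0286],"rot":[0,0,0],"hand":50},{"linear":[0,-0.0187,0.0286],"rot":[0,0,0],"hand":50},{"linear":[0,-0.0187,0.0286],"rot":[0,0,0],"hand":50},{"linear":[0,-0.0187,0.0286],"rot":[0,0,0],"hand":50},{"linear":[0,-0.0187,0.0286],"rot":[0,0,0],"hand":50},{"linear":[0,-0.0187,0.0286],"rot":[0,0,0],"hand":50},{"linear":[0,-0.0187,0.0286],"rot":[0,0,0],"hand":50}]'

```text
clock: 15.23
tcp_pos: [0.5094, -0.276, 0.0958]
orientation: [3.071, 1.57, 2.285]
contact_force: [0.5, -0.8, -0.8]
finger_gap: 0.627
```

Request:
send_rows --motion '[{"linear":[0,0,0],"rot":[0,0,0],"hand":50},{"linear":[0,0,0],"rot":[0,0,0],"hand":50},{"linear":[0,0,0],"rot":[0,0,0],"hand":50}]'

```text
clock: 15.48
tcp_pos: [0.5089, -0.2739, 0.0955]
orientation: [3.117, 1.569, 2.331]
contact_force: [-1.0, 0.3, -1.1]
finger_gap: 0.629
```

```bash
python3 - <<'E'
from v import *
go(.5097,-.2750,0.013,45); st,im=v('w15',(0,0,560,420),1.4)
R=rot(st['orientation']);p=np.array(st['tcp_pos'])
for d in ctrl.silhouettes('wrist','big_holder'): print(d['score'],d['point'],fit(im,st,'big_holder',np.array(d['region']),(.509,-.275),.005))
for d in ctrl.silhouettes('wrist','wide_ring'): print(d['score'],d['point'],fit(im,st,'wide_ring',np.array(d['region']),p[:2],p[2]+.014))
E
```

```text
pos [ 0.5089 -0.2739  0.0955] tooly 44.9 tilt [-0.001  0.001 -1.   ] gap 0.629 F [-1.   0.3 -1.1] t 15.48 j [-0.62  0.25  1.82  0.    1.08 -1.4 ]
rot first: rv [-0.001  -0.002  -0.0001] (deg 0.1, >=0.0 rows) then lin [ 0.0825 -0.0002  0.0013]
lin w/o rot [ 0.0825 -0.0002  0.0015] (>=2.0 rows)
0.77 [277.9, 212.5] (array([ 0.50894716, -0.27440405]), np.float64(0.62104644046512))
0.7 [274.5, 314.5] (array([ 0.50903398, -0.27383193]), np.float64(0.12954995013066323))
```

View pics/w15c.png

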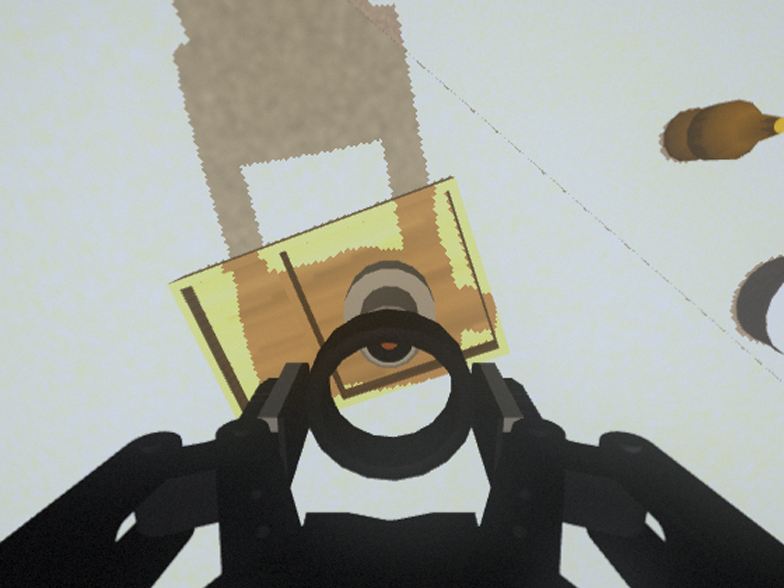

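Request:
send_rows --motion '[{"linear":[0.01,0,0.0015],"rot":[0,0,0],"hand":50},{"linear":[0.018,0,0],"rot":[0,0,0],"hand":50},{"linear":[0.01,0,0],"rot":[0,0,0],"hand":50},{"linear":[0,0,0],"rot":[0,0,0],"hand":50},{"linear":[0,0,0],"rot":[0,0,0],"hand":50}]'

```text
clock: 16.05
tcp_pos: [0.5097, -0.2744, 0.0568]
orientation: [-2.976, 1.568, 2.522]
contact_force: [0.3, 0.6, -0.5]
finger_gap: 0.626
```

```bash
python3 - <<'E'
from v import *
go(.5097,-.2750,0.013,45); st,im=v('w16',(130,180,300,220),2.6)
E
```

```text
pos [ 0.5097 -0.2744  0.0568] tooly 45.0 tilt [-0.003  0.002 -1.   ] gap 0.626 F [ 0.3  0.6 -0.5] t 16.05 j [-0.62  0.31  1.83  0.    1.01 -1.4 ]
rot first: rv [ 0.0002 -0.0031  0.0005] (deg -0.0, >=0.0 rows) then lin [ 0.0438 -0.0004  0.0004]
lin w/o rot [ 0.0438 -0.0004  0.0006] (>=1.1 rows)
```

View pics/w16c.png

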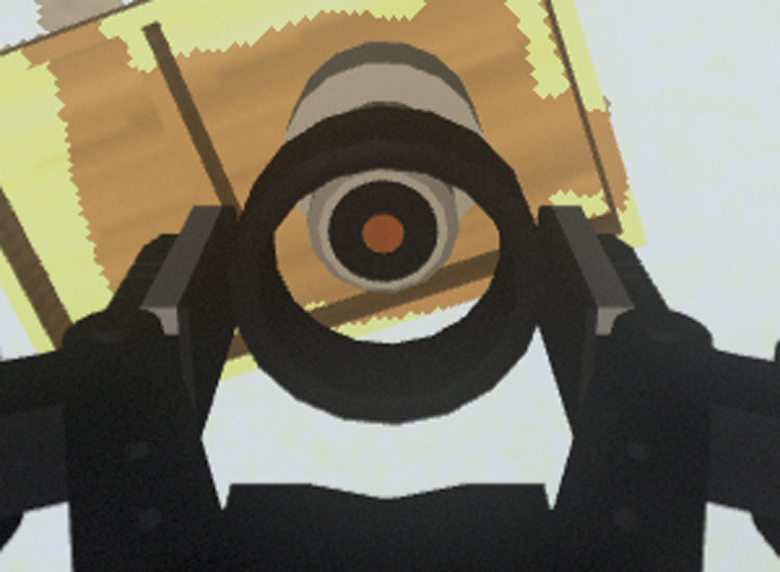

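Request:
send_rows --motion '[{"linear":[0.01,0,-0.0005],"rot":[0,0,0],"hand":50},{"linear":[0.01,0,0],"rot":[0,0,0],"hand":50},{"linear":[0.01,0,0],"rot":[0,0,0],"hand":50},{"linear":[0.008,0,0],"rot":[0,0,0],"hand":50},{"linear":[0.003,0,0],"rot":[0,0,0],"hand":50},{"linear":[0,0,0],"rot":[0,0,0],"hand":50}]'

```text
clock: 16.6
tcp_pos: [0.5091, -0.2744, 0.0154]
orientation: [-2.967, 1.568, 2.531]
contact_force: [-0.5, 0.4, 0.0]
finger_gap: 0.629
```

```bash
python3 - <<'E'
from v import *
go(.5097,-.2750,0.013,45); st,im=v('w17',(130,180,300,220),2.6)
E
```

```text
pos [ 0.5091 -0.2744  0.0154] tooly 45.0 tilt [-0.003  0.002 -1.   ] gap 0.629 F [-0.5  0.4  0. ] t 16.60 j [-0.62  0.37  1.84 -0.    0.93 -1.4 ]
rot first: rv [-0.0005 -0.0032  0.0006] (deg 0.0, >=0.0 rows) then lin [0.0024 0.     0.0008]
lin w/o rot [0.0024 0.     0.0008] (>=0.1 rows)
```

View pics/w17c.png

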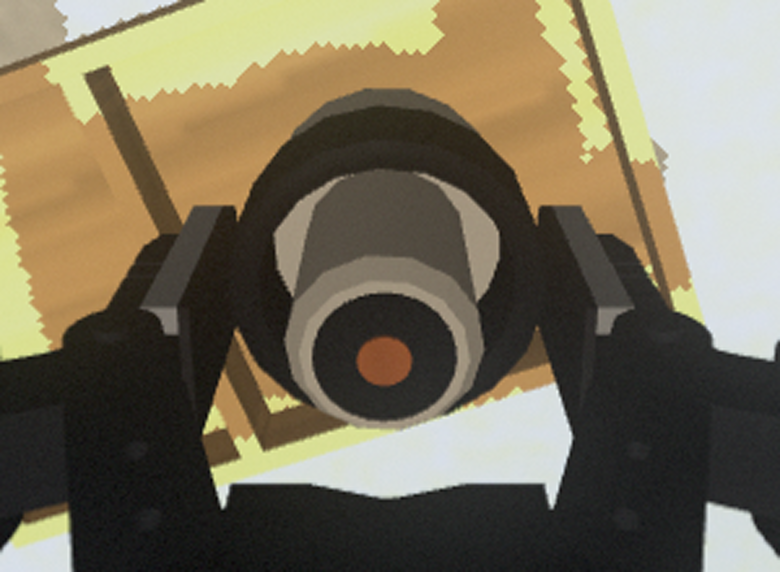

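Request:
send_rows --motion '[{"linear":[0.002,0,0],"rot":[0,0,0],"hand":50},{"linear":[0,0,0],"rot":[0,0,0],"hand":50},{"linear":[0,0,0],"rot":[0,0,0],"hand":74},{"linear":[0,0,0],"rot":[0,0,0],"hand":74},{"linear":[0,0,0],"rot":[0,0,0],"hand":74},{"linear":[-0.01,0,0],"rot":[0,0,0],"hand":74},{"linear":[-0.025,0,0],"rot":[0,0,0],"hand":74},{"linear":[-0.035,0,0],"rot":[0,0,0],"hand":74},{"linear":[-0.035,0,0],"rot":[0,0,0],"hand":74},{"linear":[0,0,0],"rot":[0,0,0],"hand":74},{"linear":[0,0,0],"rot":[0,0,0],"hand":74}]'

```text
clock: 17.57
tcp_pos: [0.513, -0.277, 0.1248]
orientation: [0.164, 1.562, -0.621]
contact_force: [0.8, -0.6, -0.8]
finger_gap: 0.739
```

```bash
python3 - <<'E'
from v import *
go(.5582,-.1026,0.1,-25.5); st,im=v('w18',(0,0,560,420),1.4)
E
```

```text
pos [ 0.513  -0.277   0.1248] tooly 45.0 tilt [ 0.007 -0.005 -1.   ] gap 0.739 F [ 0.8 -0.6 -0.8] t 17.57 j [-0.62  0.22  1.79 -0.    1.12 -1.4 ]
rot first: rv [ 1.2302  0.0064 -0.0064] (deg -70.5, >=9.9 rows) then lin [ 0.0248 -0.0343 -0.1769]
lin w/o rot [ 0.0243  0.1553 -0.0916] (>=4.4 rows)
```

View pics/w18c.png

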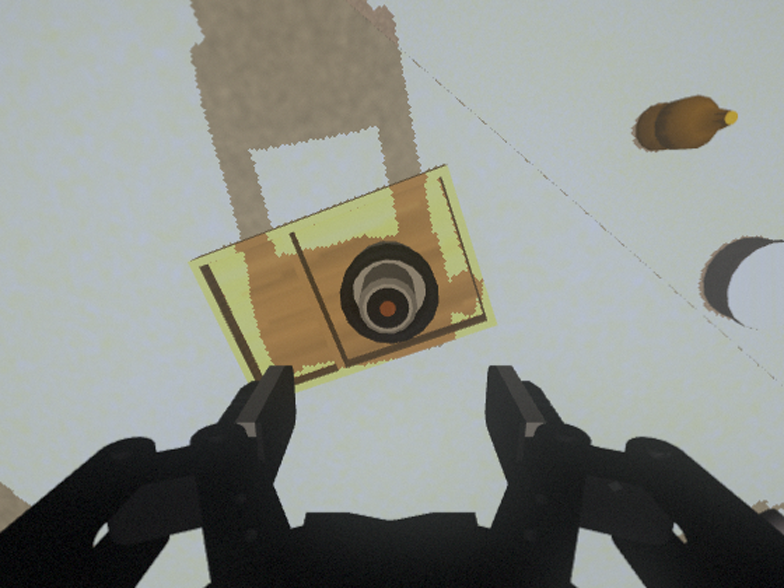

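The ring sits over the neck on the shoulder, crop (390,290). Next is the spire: I'll turn to -25.5° (along the bay's length) and hover over it.

Request:
send_rows --motion '[{"linear":[0,0,0],"rot":[0.112,0,0],"hand":70},{"linear":[0,0,0],"rot":[0.112,0,0],"hand":70},{"linear":[0,0,0],"rot":[0.112,0,0],"hand":70},{"linear":[0,0,0],"rot":[0.112,0,0],"hand":70},{"linear":[0,0,0],"rot":[0.112,0,0],"hand":70},{"linear":[0,0,0],"rot":[0.112,0,0],"hand":70},{"linear":[0,0,0],"rot":[0.112,0,0],"hand":70},{"linear":[0,0,0],"rot":[0.112,0,0],"hand":70},{"linear":[0,0,0],"rot":[0.112,0,0],"hand":70},{"linear":[0,0,0],"rot":[0.112,0,0],"hand":70},{"linear":[0,0,0],"rot":[0.11,0,0],"hand":70}]'

```text
clock: 18.53
tcp_pos: [0.5088, -0.2741, 0.1179]
orientation: [-1.733, 1.566, 2.529]
contact_force: [0.1, 0.1, -1.1]
finger_gap: 0.702
```

Request:
send_rows --motion '[{"linear":[0,-0.0068,-0.0354],"rot":[0,0,0],"hand":60},{"linear":[0,-0.0068,-0.0354],"rot":[0,0,0],"hand":60},{"linear":[0,-0.0068,-0.0354],"rot":[0,0,0],"hand":60},{"linear":[0,-0.0068,-0.0354],"rot":[0,0,0],"hand":60},{"linear":[0,-0.0068,-0.0354],"rot":[0,0,0],"hand":60},{"linear":[0.025,0,0],"rot":[0,0,0],"hand":60},{"linear":[0,0,0],"rot":[0,0,0],"hand":60},{"linear":[0,0,0],"rot":[0,0,0],"hand":60}]'

```text
clock: 19.2
tcp_pos: [0.5527, -0.0996, 0.0921]
orientation: [-1.369, 1.563, 2.899]
contact_force: [0.1, 0.6, 0.2]
finger_gap: 0.6
```

```bash
python3 - <<'E'
from v import *
go(.5582,-.1026,0.015,-25.5); st,im=v('w19',(0,0,560,420),1.4)
for n in ['spire_finial']:
  for d in ctrl.silhouettes('wrist',n): print(d['score'],d['point'],fit(im,st,n,np.array(d['region']),(.5582,-.1026)))
E
```

```text
pos [ 0.5527 -0.0996  0.0921] tooly -25.4 tilt [-0.007  0.002 -1.   ] gap 0.600 F [0.1 0.6 0.2] t 19.20 j [-0.3   0.23  1.85 -0.    1.07  0.14]
rot first: rv [0.0011 0.0016 0.0076] (deg -0.1, >=0.1 rows) then lin [0.0771 0.0062 0.0003]
lin w/o rot [0.077  0.0068 0.0002] (>=1.9 rows)
0.86 [287.6, 226.2] (array([ 0.55713561, -0.10228137]), np.float64(0.06675249722530521))
```

View pics/w19c.png

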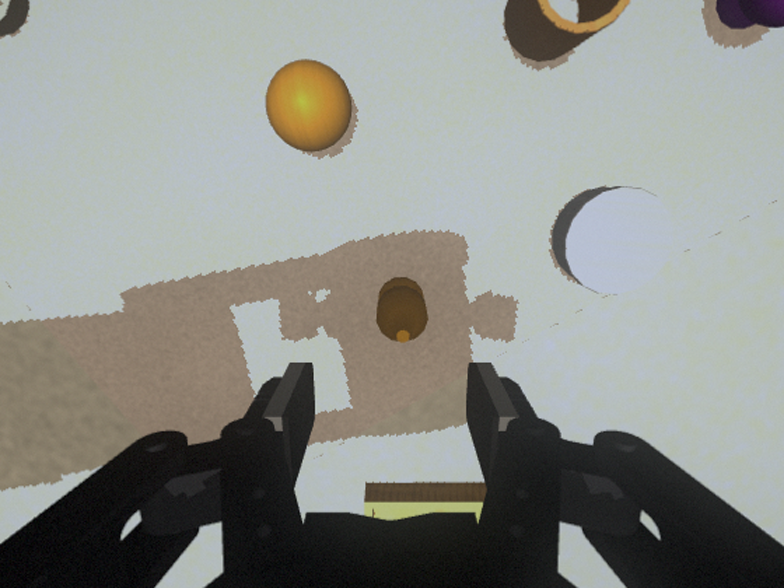

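Request:
send_rows --motion '[{"linear":[0.015,0.0055,0],"rot":[0,0,0],"hand":60},{"linear":[0.03,0,0],"rot":[0,0,0],"hand":60},{"linear":[0.03,0,0],"rot":[0,0,0],"hand":60},{"linear":[0.01,0,0],"rot":[0,0,0],"hand":60},{"linear":[0,0,0],"rot":[0,0,0],"hand":60}]'

```text
clock: 19.72
tcp_pos: [0.5577, -0.1034, 0.0074]
orientation: [-1.418, 1.564, 2.847]
contact_force: [-1.0, -0.3, 0.4]
finger_gap: 0.6
```

```bash
python3 - <<'E'
from v import *
go(.5575,-.1025,0.001,-25.5); st,im=v('w20',(130,180,300,220),2.6)
E
```

```text
pos [ 0.5577 -0.1034  0.0074] tooly -25.6 tilt [-0.007  0.002 -1.   ] gap 0.600 F [-1.  -0.3  0.4] t 19.72 j [-0.31  0.37  1.87 -0.    0.91  0.14]
rot first: rv [-0.0018  0.001   0.0068] (deg 0.1, >=0.1 rows) then lin [ 0.0064 -0.0005 -0.0008]
lin w/o rot [ 0.0064 -0.0005 -0.0008] (>=0.2 rows)
```

View pics/w20c.png

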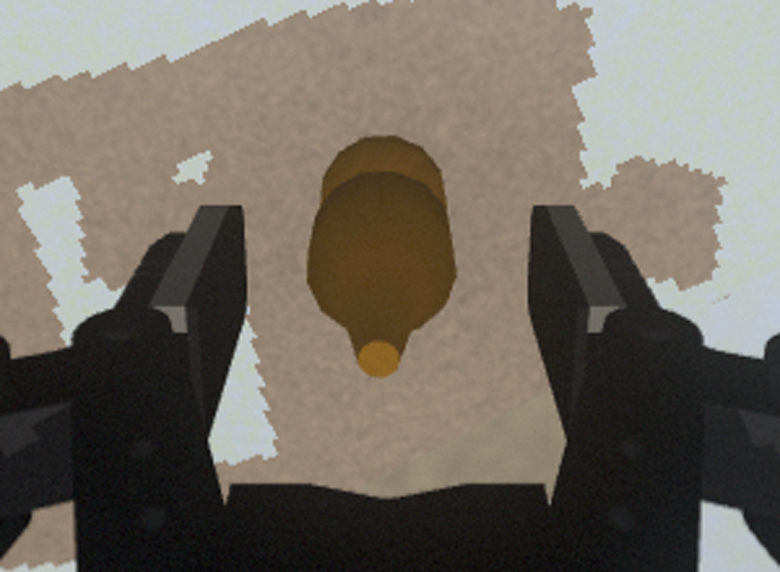

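Request:
send_rows --motion '[{"linear":[0.006,0,-0.0005],"rot":[0,0,0],"hand":60},{"linear":[0,0,0],"rot":[0,0,0],"hand":15},{"linear":[0,0,0],"rot":[0,0,0],"hand":15},{"linear":[0,0,0],"rot":[0,0,0],"hand":15},{"linear":[0,0,0],"rot":[0,0,0],"hand":15},{"linear":[0,0,0],"rot":[0,0,0],"hand":15}]' --grip_force 40

```text
clock: 20.27
tcp_pos: [0.5625, -0.1032, 0.0059]
orientation: [1.674, 1.568, -0.342]
contact_force: [-1.6, -0.5, 6.7]
finger_gap: 0.285
```

```bash
python3 - <<'E'
from v import *
go(.4739,-.3437,0.1,-25.5); st,im=v('w21',(130,180,300,220),2.6)
E
```

```text
pos [ 0.5625 -0.1032  0.0059] tooly -25.5 tilt [ 0.003 -0.001 -1.   ] gap 0.285 F [-1.6 -0.5  6.7] t 20.27 j [-0.3   0.37  1.86 -0.    0.9   0.14]
rot first: rv [ 0.0003 -0.0003 -0.0029] (deg -0.0, >=0.0 rows) then lin [-0.0941  0.0236  0.2553]
lin w/o rot [-0.0941  0.0238  0.2552] (>=6.7 rows)
```

View pics/w21c.png

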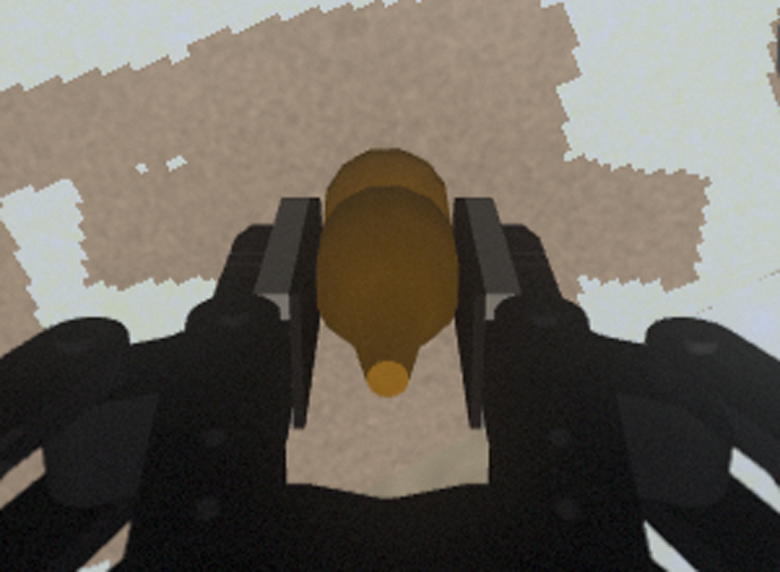

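Request:
send_rows --motion '[{"linear":[0,0,0],"rot":[0,0,0],"hand":15},{"linear":[0,0,0],"rot":[0,0,0],"hand":15}]'

```text
clock: 20.48
tcp_pos: [0.5625, -0.1032, 0.0059]
orientation: [1.664, 1.568, -0.352]
contact_force: [-0.7, -0.1, 5.6]
finger_gap: 0.276
```

```bash
python3 - <<'E'
from v import *
go(.4739,-.3437,0.1,-25.5)
snap('scene','s21.png')
im=cv2.imread('pics/s21.png')[110:230,200:340];cv2.imwrite('pics/s21c.png',cv2.resize(im,None,fx=5,fy=5,interpolation=cv2.INTER_CUBIC))
E
```

```text
pos [ 0.5625 -0.1032  0.0059] tooly -25.5 tilt [ 0.003 -0.001 -1.   ] gap 0.276 F [-0.7 -0.1  5.6] t 20.48 j [-0.3   0.37  1.86 -0.    0.9   0.14]
rot first: rv [ 0.0003 -0.0003 -0.0028] (deg -0.0, >=0.0 rows) then lin [-0.0941  0.0236  0.2552]
lin w/o rot [-0.0941  0.0238  0.2552] (>=6.7 rows)
```

View pics/s21c.png

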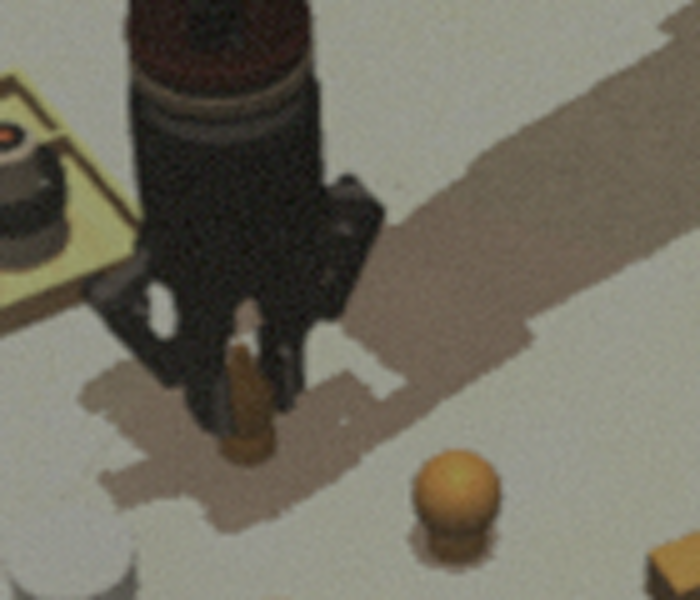

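The fingers bear on the spire with about 6 N upward, as they gripped high and swung down while closing. I'll reopen and regrip lower.

Request:
send_rows --motion '[{"linear":[0,0,0],"rot":[0,0,0],"hand":42},{"linear":[0,0,0],"rot":[0,0,0],"hand":42},{"linear":[0,0,0],"rot":[0,0,0],"hand":42},{"linear":[0,0,0],"rot":[0,0,0],"hand":42},{"linear":[0,0,0],"rot":[0,0,0],"hand":42}]'

```text
clock: 20.95
tcp_pos: [0.5606, -0.1026, 0.0038]
orientation: [-1.449, 1.57, 2.818]
contact_force: [-0.1, 0.2, -1.3]
finger_gap: 0.419
```

```bash
python3 - <<'E'
from v import *
go(.5575,-.1025,0.0,-25.5); st,im=v('w22',(130,180,300,220),2.6)
for n in ['spire_finial']:
  for d in ctrl.silhouettes('wrist',n): print(d['score'],d['point'],fit(im,st,n,np.array(d['region']),(.5582,-.1026)))
E
```

```text
pos [ 0.5606 -0.1026  0.0038] tooly -25.5 tilt [-0.001  0.    -1.   ] gap 0.419 F [-0.1  0.2 -1.3] t 20.95 j [-0.3   0.37  1.86  0.    0.9   0.14]
rot first: rv [0.0001 0.0001 0.0008] (deg -0.0, >=0.0 rows) then lin [ 0.0038 -0.0029  0.0013]
lin w/o rot [ 0.0038 -0.0029  0.0013] (>=0.1 rows)
0.84 [284.3, 285.6] (array([ 0.56157758, -0.10449123]), np.float64(0.06647236770597373))
```

View pics/w22c.png

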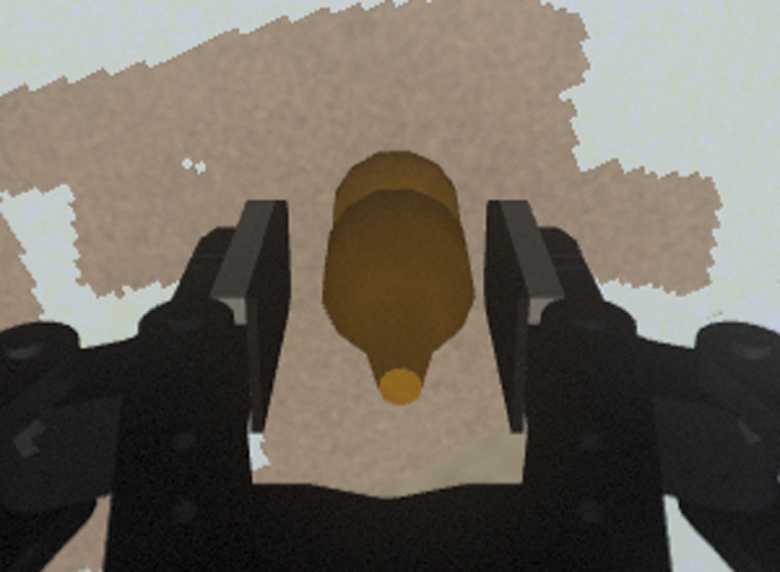

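Request:
send_rows --motion '[{"linear":[0.005,0.0015,0.001],"rot":[0,0,0],"hand":42},{"linear":[0.004,0,0],"rot":[0,0,0],"hand":38},{"linear":[0,0,0],"rot":[0,0,0],"hand":36},{"linear":[0,0,0],"rot":[0,0,0],"hand":34},{"linear":[0,0,0],"rot":[0,0,0],"hand":20},{"linear":[0,0,0],"rot":[0,0,0],"hand":20},{"linear":[0,0,0],"rot":[0,0,0],"hand":20}]'

```text
clock: 21.63
tcp_pos: [0.5619, -0.1043, -0.0048]
orientation: [-1.852, 1.571, 2.415]
contact_force: [0.1, 0.5, -0.8]
finger_gap: 0.289
```

```bash
python3 - <<'E'
from v import *
go(.4739,-.3437,0.1,-25.5); st,im=v('w23',(130,180,300,220),2.6)
E
```

```text
pos [ 0.5619 -0.1043 -0.0048] tooly -25.5 tilt [-0.  0. -1.] gap 0.289 F [ 0.1  0.5 -0.8] t 21.63 j [-0.31  0.39  1.86  0.    0.89  0.14]
rot first: rv [ 0. -0.  0.] (deg -0.0, >=0.0 rows) then lin [-0.1048  0.0236  0.254 ]
lin w/o rot [-0.1048  0.0236  0.254 ] (>=6.7 rows)
```

View pics/w23c.png

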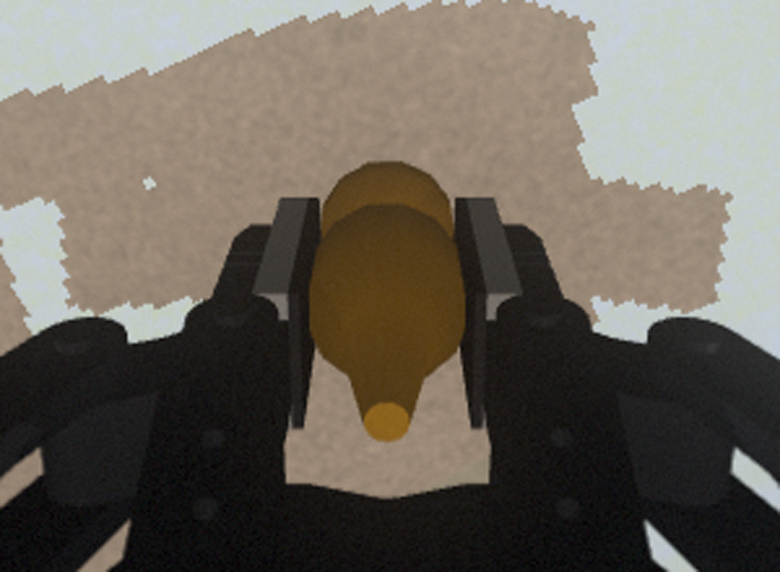

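Request:
send_rows --motion '[{"linear":[-0.015,0,0],"rot":[0,0,0],"hand":20},{"linear":[-0.03,0,0],"rot":[0,0,0],"hand":20},{"linear":[-0.035,0,0],"rot":[0,0,0],"hand":20},{"linear":[-0.03,0,0],"rot":[0,0,0],"hand":20},{"linear":[0,0,0.02],"rot":[0,0,0],"hand":20},{"linear":[0,0.004,0.036],"rot":[0,0,0],"hand":20},{"linear":[0,0.004,0.036],"rot":[0,0,0],"hand":20},{"linear":[0,0.004,0.036],"rot":[0,0,0],"hand":20},{"linear":[0,0.004,0.036],"rot":[0,0,0],"hand":20},{"linear":[0,0.004,0.036],"rot":[0,0,0],"hand":20},{"linear":[0,0.0036,0.034],"rot":[0,0,0],"hand":20},{"linear":[0,0,0.02],"rot":[0,0,0],"hand":20}]'

```text
clock: 22.68
tcp_pos: [0.4729, -0.3473, 0.1056]
orientation: [0.712, 1.569, -1.306]
contact_force: [0.4, -0.7, -0.7]
finger_gap: 0.283
```

Request:
send_rows --motion '[{"linear":[0,0,0],"rot":[0,0,0],"hand":20},{"linear":[0,0,0],"rot":[0,0,0],"hand":20},{"linear":[0,0,0],"rot":[0,0,0],"hand":20}]'

```text
clock: 22.93
tcp_pos: [0.4739, -0.3429, 0.1049]
orientation: [-2.484, 1.57, 1.784]
contact_force: [0.0, -0.4, -0.9]
finger_gap: 0.285
```

```bash
python3 - <<'E'
from v import *
go(.4739,-.3437,0.0,-25.5); st,im=v('w24',(0,0,560,420),1.4)
snap('scene','s24.png')
im=cv2.imread('pics/s24.png')[70:190,140:300];cv2.imwrite('pics/s24c.png',cv2.resize(im,None,fx=5,fy=5,interpolation=cv2.INTER_CUBIC))
E
```

```text
pos [ 0.4739 -0.3429  0.1049] tooly -25.5 tilt [-0.     0.001 -1.   ] gap 0.285 F [ 0.  -0.4 -0.9] t 22.93 j [-0.75  0.25  1.79  0.    1.1  -0.3 ]
rot first: rv [-0.0002 -0.0009  0.0007] (deg 0.0, >=0.0 rows) then lin [0.1049 0.0004 0.0007]
lin w/o rot [0.1049 0.0004 0.0008] (>=2.6 rows)
```

View pics/w24c.png

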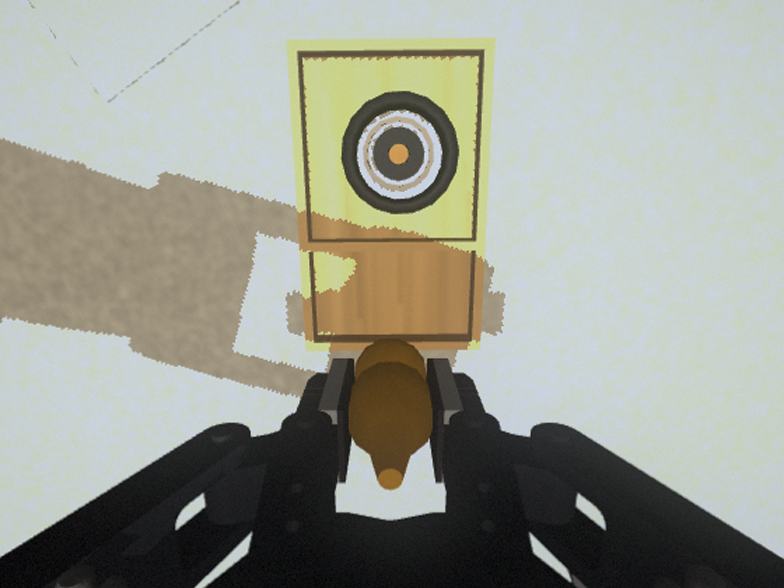

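View pics/s24c.png

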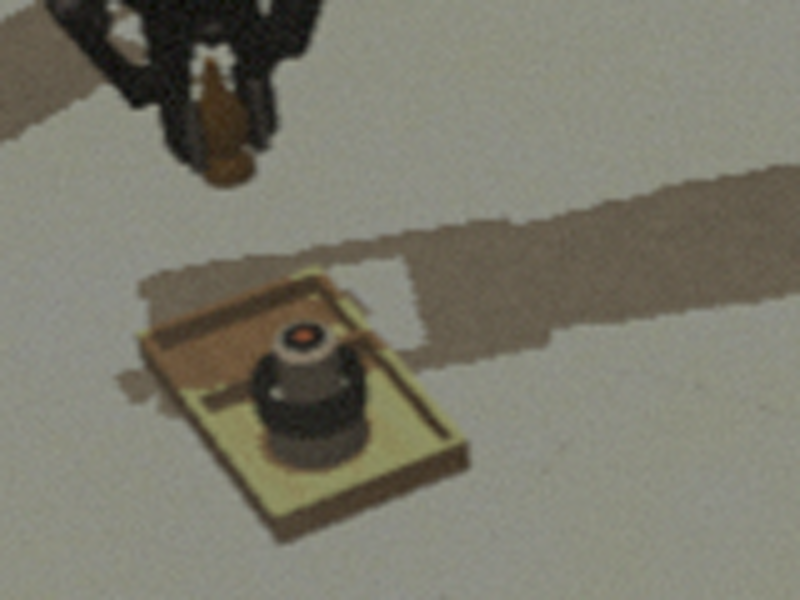

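Tray view: ring on the big holder's shoulder at crop (400,152), narrow bay at rows 250–338. Lowering the spire.

Request:
send_rows --motion '[{"linear":[0.02,0,0.0007],"rot":[0,0,0],"hand":20},{"linear":[0.03,0,0],"rot":[0,0,0],"hand":20},{"linear":[0.025,0,0],"rot":[0,0,0],"hand":20},{"linear":[0.015,0,0],"rot":[0,0,0],"hand":20},{"linear":[0.006,0,0],"rot":[0,0,0],"hand":20},{"linear":[0.004,0,0],"rot":[0,0,0],"hand":20},{"linear":[0,0,0],"rot":[0,0,0],"hand":20},{"linear":[0,0,0],"rot":[0,0,0],"hand":20}]'

```text
clock: 23.7
tcp_pos: [0.4747, -0.3447, 0.0063]
orientation: [1.27, 1.569, -0.745]
contact_force: [0.1, 0.2, -0.3]
finger_gap: 0.287
```

```bash
python3 - <<'E'
from v import *
go(.4739,-.3437,0.0,-25.5); st,im=v('w25',(0,0,560,420),1.4)
E
```

```text
pos [ 0.4747 -0.3447  0.0063] tooly -25.5 tilt [ 0.002 -0.001 -1.   ] gap 0.287 F [ 0.1  0.2 -0.3] t 23.70 j [-0.75  0.4   1.83  0.    0.92 -0.3 ]
rot first: rv [ 0.0008  0.0006 -0.002 ] (deg -0.0, >=0.0 rows) then lin [ 0.0063 -0.0012 -0.0005]
lin w/o rot [ 0.0063 -0.0012 -0.0005] (>=0.2 rows)
```

View pics/w25c.png

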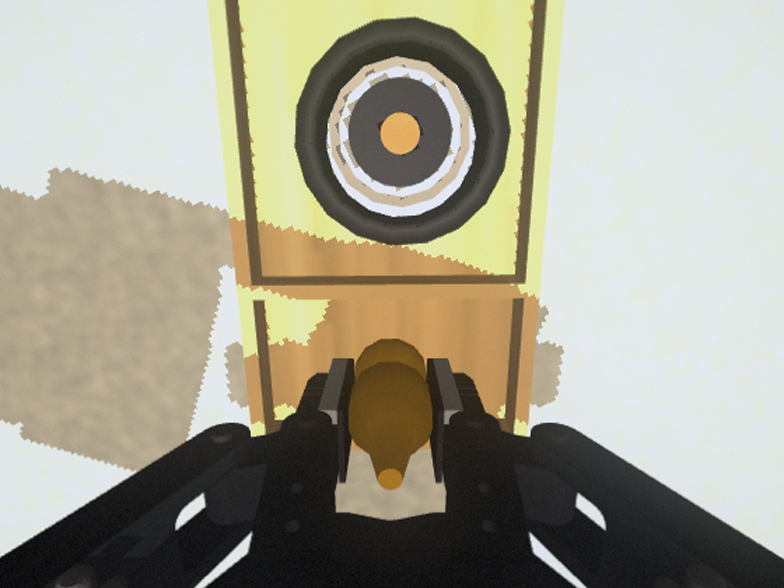

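Request:
send_rows --motion '[{"linear":[0.003,0,0],"rot":[0,0,0],"hand":20},{"linear":[0.002,0,0],"rot":[0,0,0],"hand":20},{"linear":[0.001,0,0],"rot":[0,0,0],"hand":20},{"linear":[0,0,0],"rot":[0,0,0],"hand":20},{"linear":[0,0,0],"rot":[0,0,0],"hand":20}]'

```text
clock: 24.17
tcp_pos: [0.474, -0.3447, -0.0002]
orientation: [1.333, 1.57, -0.683]
contact_force: [-0.5, 0.4, 2.1]
finger_gap: 0.288
```

Request:
send_rows --motion '[{"linear":[0,0,0],"rot":[0,0,0],"hand":48},{"linear":[0,0,0],"rot":[0,0,0],"hand":48},{"linear":[0,0,0],"rot":[0,0,0],"hand":48},{"linear":[-0.01,0,0],"rot":[0,0,0],"hand":48},{"linear":[-0.025,0,0],"rot":[0,0,0],"hand":48},{"linear":[-0.035,0,0],"rot":[0,0,0],"hand":48},{"linear":[-0.035,0,0],"rot":[0,0,0],"hand":48},{"linear":[-0.025,0,0],"rot":[0,0,0],"hand":48},{"linear":[0,0,0],"rot":[0,0,0],"hand":48},{"linear":[0,0,0],"rot":[0,0,0],"hand":48}]'

```text
clock: 25.0
tcp_pos: [0.4752, -0.3458, 0.1326]
orientation: [1.267, 1.565, -0.749]
contact_force: [0.5, -0.1, 0.2]
finger_gap: 0.479
```

```bash
python3 - <<'E'
from v import *
go(.4446,.1195,0.13,-45); go(.4446,.1195,0.13,45);st,im=v('w26',(0,0,560,420),1.4)
E
```

```text
pos [ 0.4752 -0.3458  0.1326] tooly -25.5 tilt [ 0.004 -0.004 -1.   ] gap 0.479 F [ 0.5 -0.1  0.2] t 25.00 j [-0.75  0.22  1.78 -0.    1.14 -0.3 ]
rot first: rv [ 0.3405  0.0008 -0.006 ] (deg -19.5, >=2.7 rows) then lin [ 0.0026 -0.3506 -0.3073]
lin w/o rot [ 0.0005 -0.2279 -0.4068] (>=11.4 rows)
pos [ 0.4752 -0.3458  0.1326] tooly -25.5 tilt [ 0.004 -0.004 -1.   ] gap 0.479 F [ 0.5 -0.1  0.2] t 25.00 j [-0.75  0.22  1.78 -0.    1.14 -0.3 ]
rot first: rv [-1.2303  0.0051 -0.0039] (deg 70.5, >=9.9 rows) then lin [ 0.0026  0.3073 -0.3506]
lin w/o rot [ 0.0005 -0.2279 -0.4068] (>=11.4 rows)
```

View pics/w26c.png

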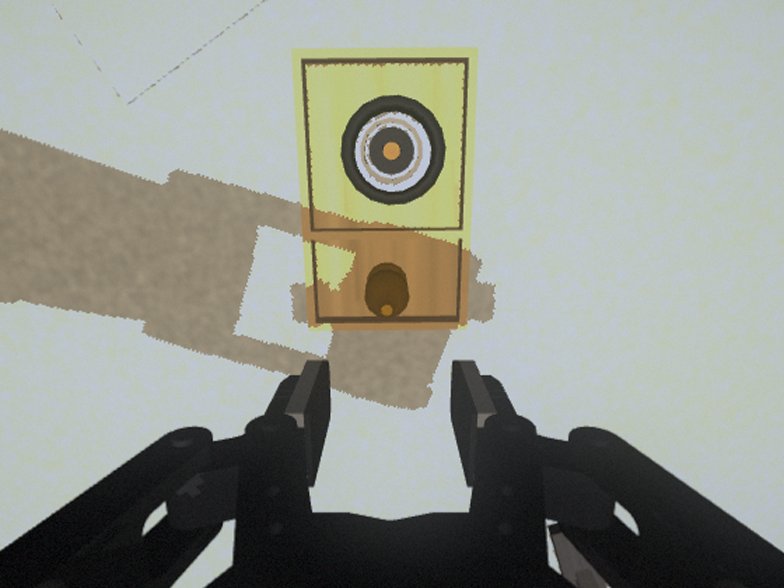

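Spire upright in the narrow bay, crop (387,290). Next, the slim holder.

Request:
send_rows --motion '[{"linear":[0,0,0],"rot":[0.1135,0,0],"hand":65},{"linear":[0,0,0],"rot":[0.1135,0,0],"hand":65},{"linear":[0,0,0],"rot":[0.1135,0,0],"hand":65},{"linear":[0,-0.027,-0.0236],"rot":[0,0,0],"hand":65},{"linear":[0,-0.027,-0.0236],"rot":[0,0,0],"hand":65},{"linear":[0,-0.027,-0.0236],"rot":[0,0,0],"hand":65},{"linear":[0,-0.027,-0.0236],"rot":[0,0,0],"hand":65},{"linear":[0,-0.027,-0.0236],"rot":[0,0,0],"hand":65},{"linear":[0,-0.027,-0.0236],"rot":[0,0,0],"hand":65},{"linear":[0,-0.027,-0.0236],"rot":[0,0,0],"hand":65},{"linear":[0,-0.027,-0.0236],"rot":[0,0,0],"hand":65},{"linear":[0,-0.027,-0.0236],"rot":[0,0,0],"hand":65}]'

```text
clock: 26.05
tcp_pos: [0.4497, -0.0203, 0.1271]
orientation: [-1.012, 1.566, 2.914]
contact_force: [0.3, 0.7, -0.4]
finger_gap: 0.649
```

Request:
send_rows --motion '[{"linear":[0,-0.027,-0.0236],"rot":[0,0,0],"hand":65},{"linear":[0,-0.027,-0.0236],"rot":[0,0,0],"hand":65},{"linear":[0,-0.027,-0.0236],"rot":[0,0,0],"hand":65},{"linear":[0,-0.0266,-0.0236],"rot":[0,0,0],"hand":65},{"linear":[0.03,0,0],"rot":[0,0,0],"hand":65},{"linear":[0,0,0],"rot":[0,0,0],"hand":65},{"linear":[0,0,0],"rot":[0,0,0],"hand":65},{"linear":[0,0,0],"rot":[0,0,0],"hand":65}]'

```text
clock: 26.72
tcp_pos: [0.4416, 0.1199, 0.0983]
orientation: [-0.599, 1.568, -2.955]
contact_force: [0.1, -0.3, 0.6]
finger_gap: 0.652
```

```bash
python3 - <<'E'
from v import *
go(.4446,.1195,0.015,-45);st,im=v('w27',(0,0,560,420),1.4)
for n in ['slim_holder']:
  for d in ctrl.silhouettes('wrist',n): print(d['score'],d['point'],fit(im,st,n,np.array(d['region']),(.4446,.1195)))
E
```

```text
pos [0.4416 0.1199 0.0983] tooly -45.0 tilt [-0.003 -0.001 -1.   ] gap 0.652 F [ 0.1 -0.3  0.6] t 26.72 j [ 0.11  0.    2.09 -0.    1.05  0.9 ]
rot first: rv [-0.0006  0.0024  0.0017] (deg 0.0, >=0.0 rows) then lin [ 0.0833  0.0024 -0.0018]
lin w/o rot [ 0.0833  0.0025 -0.002 ] (>=2.0 rows)
0.59 [282.3, 219.0] (array([0.4445426 , 0.11989578]), np.float64(0.06304877091023325))
```

View pics/w27c.png

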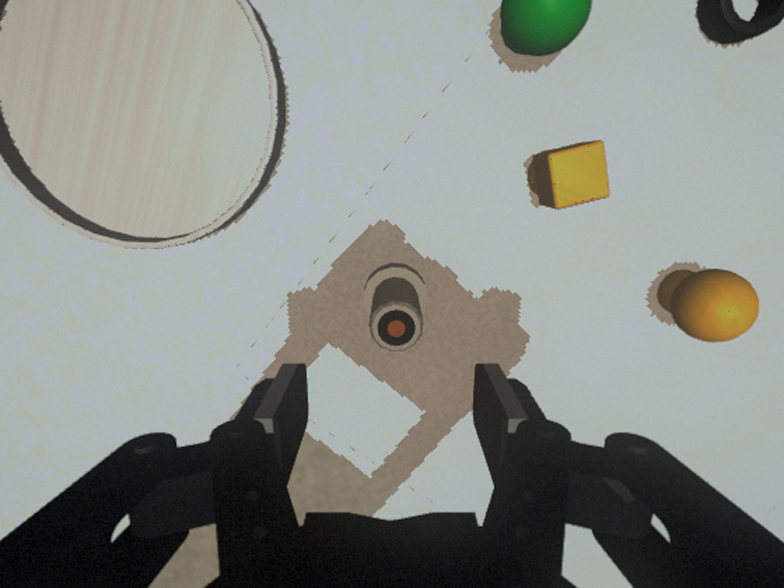

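Request:
send_rows --motion '[{"linear":[0.015,0.0023,-0.0018],"rot":[0,0,0],"hand":65},{"linear":[0.03,0,0],"rot":[0,0,0],"hand":65},{"linear":[0.03,0,0],"rot":[0,0,0],"hand":60},{"linear":[0.009,0,0],"rot":[0,0,0],"hand":50},{"linear":[0,0,0],"rot":[0,0,0],"hand":40},{"linear":[0,0,0],"rot":[0,0,0],"hand":40},{"linear":[0,0,0],"rot":[0,0,0],"hand":40},{"linear":[0,0,0],"rot":[0,0,0],"hand":15},{"linear":[0,0,0],"rot":[0,0,0],"hand":15},{"linear":[0,0,0],"rot":[0,0,0],"hand":15},{"linear":[0,0,0],"rot":[0,0,0],"hand":15}]' --grip_force 40

```text
clock: 27.73
tcp_pos: [0.4478, 0.1203, 0.0173]
orientation: [2.375, 1.567, 0.019]
contact_force: [-0.8, -0.8, 7.8]
finger_gap: 0.277
```

```bash
python3 - <<'E'
from v import *
go(.4476,.308,0.1,-45);st,im=v('w28',(130,180,300,220),2.6)
E
```

```text
pos [0.4478 0.1203 0.0173] tooly -45.0 tilt [ 0.004  0.    -1.   ] gap 0.277 F [-0.8 -0.8  7.8] t 27.73 j [ 0.11  0.16  2.12 -0.    0.87  0.9 ]
rot first: rv [ 0.0002 -0.003  -0.0029] (deg -0.0, >=0.0 rows) then lin [-0.0827 -0.1329 -0.1326]
lin w/o rot [-0.0827 -0.1326 -0.1329] (>=5.0 rows)
```

View pics/w28c.png

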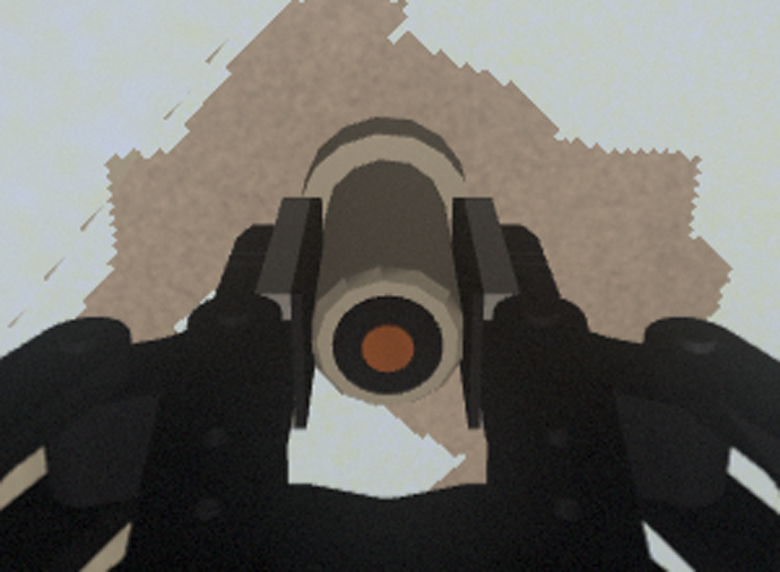

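Request:
send_rows --motion '[{"linear":[-0.015,0,0],"rot":[0,0,0],"hand":15},{"linear":[-0.03,0,0],"rot":[0,0,0],"hand":15},{"linear":[-0.035,0,0],"rot":[0,0,0],"hand":15},{"linear":[-0.005,-0.01,-0.01],"rot":[0,0,0],"hand":15},{"linear":[0,-0.024,-0.024],"rot":[0,0,0],"hand":15},{"linear":[0,-0.024,-0.024],"rot":[0,0,0],"hand":15},{"linear":[0,-0.024,-0.024],"rot":[0,0,0],"hand":15},{"linear":[0,-0.024,-0.024],"rot":[0,0,0],"hand":15},{"linear":[0,-0.024,-0.024],"rot":[0,0,0],"hand":15},{"linear":[0,0,0],"rot":[0,0,0],"hand":15},{"linear":[0,0,0],"rot":[0,0,0],"hand":15}]'

```text
clock: 28.7
tcp_pos: [0.4454, 0.3055, 0.1005]
orientation: [2.366, 1.57, 0.013]
contact_force: [-0.3, -0.6, -0.9]
finger_gap: 0.274
```

```bash
python3 - <<'E'
from v import *
go(.4476,.308,0.0223,-45);st,im=v('w29',(0,0,560,420),1.4)
snap('scene','s29.png')
im=cv2.imread('pics/s29.png')[120:280,350:510];cv2.imwrite('pics/s29c.png',cv2.resize(im,None,fx=3.7,fy=3.7,interpolation=cv2.INTER_CUBIC))
E
```

```text
pos [0.4454 0.3055 0.1005] tooly -44.8 tilt [ 0.001  0.    -1.   ] gap 0.274 F [-0.3 -0.6 -0.9] t 28.70 j [ 0.47  0.17  1.9  -0.    1.07  1.25]
rot first: rv [ 0.0034 -0.0004 -0.0004] (deg -0.2, >=0.0 rows) then lin [ 0.0782 -0.0002 -0.0034]
lin w/o rot [ 0.0782 -0.0002 -0.0033] (>=1.9 rows)
```

View pics/s29c.png

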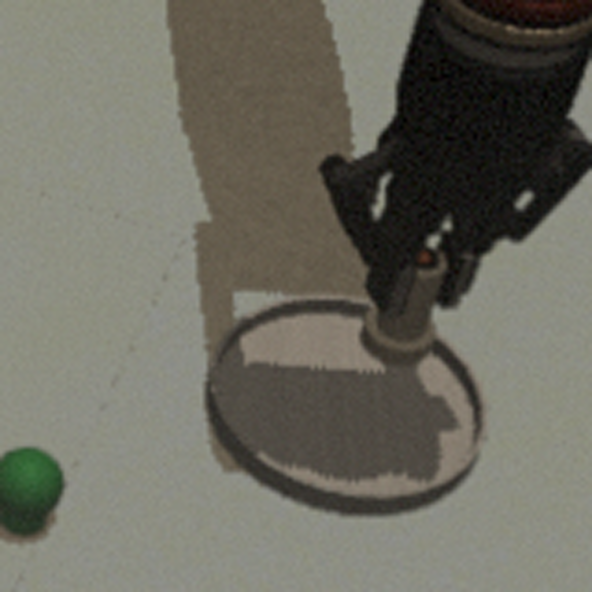

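View pics/w29c.png

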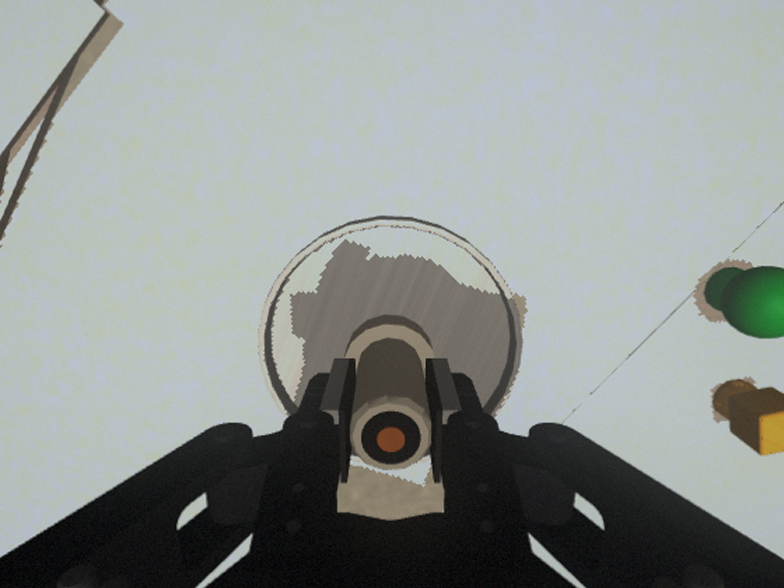

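Request:
send_rows --motion '[{"linear":[0.02,0,-0.002],"rot":[0,0,0],"hand":15},{"linear":[0.03,0,0],"rot":[0,0,0],"hand":15},{"linear":[0.018,0,0],"rot":[0,0,0],"hand":15},{"linear":[0.004,0,0],"rot":[0,0,0],"hand":15},{"linear":[0,0,0],"rot":[0,0,0],"hand":15},{"linear":[0,0,0],"rot":[0,0,0],"hand":15},{"linear":[0,0,0],"rot":[0,0,0],"hand":15}]'

```text
clock: 29.38
tcp_pos: [0.4486, 0.3056, 0.0299]
orientation: [2.802, 1.568, 0.445]
contact_force: [0.4, 0.8, 0.0]
finger_gap: 0.276
```

Request:
send_rows --motion '[{"linear":[0.002,0,0],"rot":[0,0,0],"hand":15},{"linear":[0.001,0,0],"rot":[0,0,0],"hand":15},{"linear":[0,0,0],"rot":[0,0,0],"hand":15},{"linear":[0,0,0],"rot":[0,0,0],"hand":15}]'

```text
clock: 29.72
tcp_pos: [0.4472, 0.3056, 0.0256]
orientation: [2.802, 1.57, 0.446]
contact_force: [-0.3, -1.0, -1.0]
finger_gap: 0.275
```

Request:
send_rows --motion '[{"linear":[0.002,0,0],"rot":[0,0,0],"hand":15},{"linear":[0.001,0,0],"rot":[0,0,0],"hand":15},{"linear":[0,0,0],"rot":[0,0,0],"hand":15},{"linear":[0,0,0],"rot":[0,0,0],"hand":15},{"linear":[0,0,0],"rot":[0,0,0],"hand":15}]'

```text
clock: 30.13
tcp_pos: [0.4472, 0.3056, 0.0224]
orientation: [-3.116, 1.57, 0.811]
contact_force: [-1.2, 0.2, 1.6]
finger_gap: 0.274
```

Request:
send_rows --motion '[{"linear":[0.001,0,0],"rot":[0,0,0],"hand":15},{"linear":[0,0,0],"rot":[0,0,0],"hand":15},{"linear":[0,0,0],"rot":[0,0,0],"hand":15}]'

```text
clock: 30.38
tcp_pos: [0.4473, 0.3057, 0.0223]
orientation: [-1.795, 1.571, 2.132]
contact_force: [-2.4, -0.6, 7.2]
finger_gap: 0.276
```

Contact at 7 N, so the holder is on the dish floor. Releasing and rising.

Request:
send_rows --motion '[{"linear":[-0.001,0,0],"rot":[0,0,0],"hand":15},{"linear":[0,0,0],"rot":[0,0,0],"hand":45},{"linear":[0,0,0],"rot":[0,0,0],"hand":45},{"linear":[0,0,0],"rot":[0,0,0],"hand":45},{"linear":[-0.01,0,0],"rot":[0,0,0],"hand":45},{"linear":[-0.025,0,0],"rot":[0,0,0],"hand":45},{"linear":[-0.035,0,0],"rot":[0,0,0],"hand":45},{"linear":[-0.035,0,0],"rot":[0,0,0],"hand":75},{"linear":[0,0,0],"rot":[0,0,0],"hand":75},{"linear":[0,0,0],"rot":[0,0,0],"hand":75}]'

```text
clock: 31.22
tcp_pos: [0.4497, 0.3067, 0.1312]
orientation: [2.82, 1.563, 0.464]
contact_force: [-0.7, 0.0, -0.7]
finger_gap: 0.748
```

```bash
python3 - <<'E'
from v import *
go(.5615,.0043,0.1,-45);st,im=v('w30',(0,0,560,420),1.4)
for n in ['slim_holder']:
  for d in ctrl.silhouettes('wrist',n): print(d['score'],d['point'],fit(im,st,n,np.array(d['region']),(.447,.306),.005))
for d in ctrl.silhouettes('wrist','dish'): print(d['score'],d['point'],fit(im,st,'dish',np.array(d['region']),(.424,.285)))
E
```

```text
pos [0.4497 0.3067 0.1312] tooly -45.0 tilt [ 0.007  0.003 -1.   ] gap 0.748 F [-0.7  0.  -0.7] t 31.22 j [ 0.47  0.13  1.88 -0.    1.12  1.26]
rot first: rv [-0.     -0.0073 -0.0024] (deg 0.0, >=0.1 rows) then lin [0.0312 0.2929 0.1348]
lin w/o rot [0.0309 0.2929 0.135 ] (>=7.9 rows)
0.87 [274.9, 219.2] (array([0.44418743, 0.30442585]), np.float64(0.039654523356243206))
0.75 [274.0, 246.0] (array([0.42429819, 0.28549202]), np.float64(0.12436649214659684))
```

View pics/w30c.png

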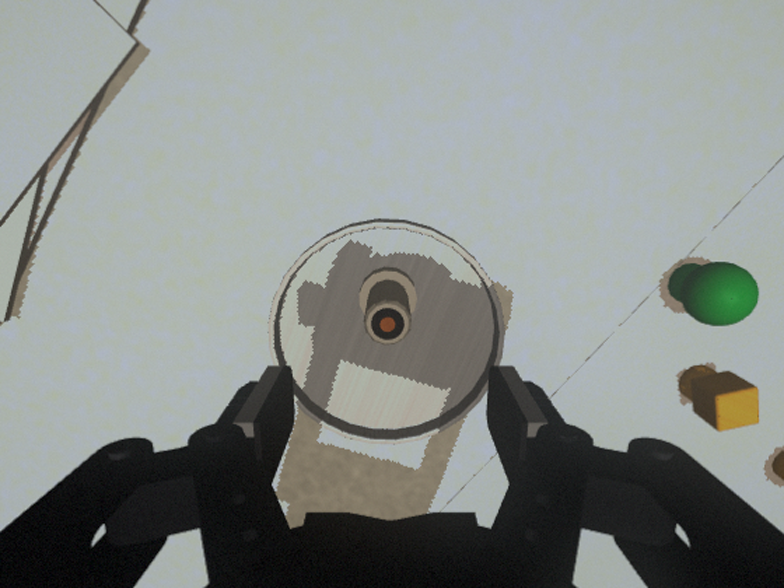

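Slim holder upright in the dish, crop (388,300), at (0.4445, 0.3045). Next, the brass ball.

Request:
send_rows --motion '[{"linear":[0,0.0325,0.015],"rot":[0,0,0],"hand":75},{"linear":[0,0.0325,0.015],"rot":[0,0,0],"hand":75},{"linear":[0,0.0325,0.015],"rot":[0,0,0],"hand":75},{"linear":[0,0.0325,0.015],"rot":[0,0,0],"hand":75},{"linear":[0,0.0325,0.015],"rot":[0,0,0],"hand":75},{"linear":[0,0.0325,0.015],"rot":[0,0,0],"hand":75},{"linear":[0,0.0325,0.015],"rot":[0,0,0],"hand":75},{"linear":[0,0.0325,0.015],"rot":[0,0,0],"hand":75},{"linear":[0.01,0.0325,0.015],"rot":[0,0,0],"hand":75},{"linear":[0.02,0,0],"rot":[0,0,0],"hand":75},{"linear":[0,0,0],"rot":[0,0,0],"hand":75},{"linear":[0,0,0],"rot":[0,0,0],"hand":75}]'

```text
clock: 32.37
tcp_pos: [0.5552, 0.0033, 0.094]
orientation: [-0.955, 1.563, 2.971]
contact_force: [0.2, 1.0, -0.5]
finger_gap: 0.75
```

```bash
python3 - <<'E'
from v import *
go(.5615,.0043,0.0,-45);st,im=v('w31',(0,0,560,420),1.4)
for n in ['ball_finial']:
  for d in ctrl.silhouettes('wrist',n): print(d['score'],d['point'],fit(im,st,n,np.array(d['region']),(.5615,.0043)))
E
```

```text
pos [0.5552 0.0033 0.094 ] tooly -45.1 tilt [-0.008  0.001 -1.   ] gap 0.750 F [ 0.2  1.  -0.5] t 32.37 j [-0.12  0.21  1.87  0.    1.07  0.67]
rot first: rv [-0.0011  0.0045  0.0064] (deg 0.1, >=0.1 rows) then lin [ 0.094   0.0037 -0.0052]
lin w/o rot [ 0.0939  0.0043 -0.0056] (>=2.3 rows)
0.77 [286.0, 213.6] (array([0.56124043, 0.00414482]), np.float64(0.020371288204860658))
0.73 [542.5, 45.4] (array([ 0.352875, -0.162075]), np.float64(1.0))
0.55 [123.5, 12.8] (array([ 0.352875, -0.162075]), np.float64(1.0))
```

View pics/w31c.png

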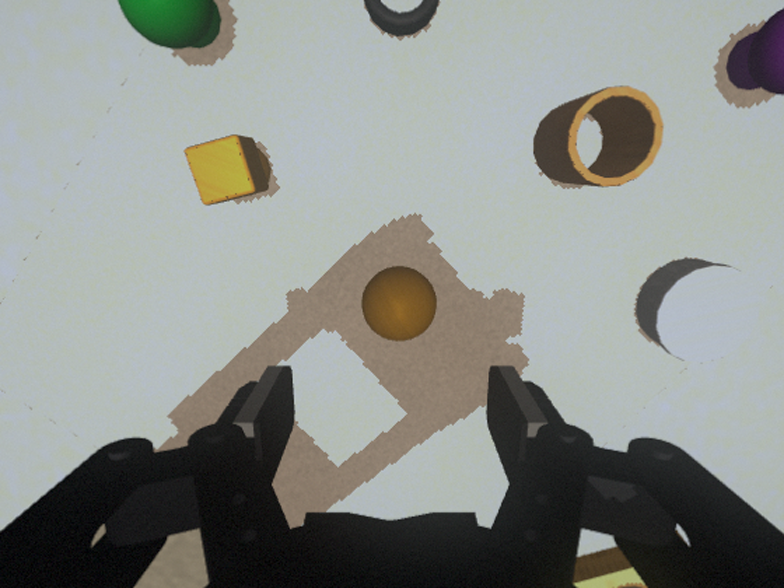

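Request:
send_rows --motion '[{"linear":[0.015,0.003,-0.0035],"rot":[0,0,0],"hand":75},{"linear":[0.03,0,0],"rot":[0,0,0],"hand":70},{"linear":[0.03,0,0],"rot":[0,0,0],"hand":65},{"linear":[0.015,0,0],"rot":[0,0,0],"hand":62},{"linear":[0,0,0],"rot":[0,0,0],"hand":60},{"linear":[0,0,0],"rot":[0,0,0],"hand":60},{"linear":[0,0,0],"rot":[0,0,0],"hand":60}]'

```text
clock: 33.05
tcp_pos: [0.5645, 0.0041, 0.009]
orientation: [2.248, 1.568, -0.107]
contact_force: [-0.2, -0.4, 0.2]
finger_gap: 0.6
```

```bash
python3 - <<'E'
from v import *
go(.5612,.0042,-0.003,-45);st,im=v('w32',(130,180,300,220),2.6)
E
```

```text
pos [0.5645 0.0041 0.009 ] tooly -44.9 tilt [ 0.003 -0.    -1.   ] gap 0.600 F [-0.2 -0.4  0.2] t 33.05 j [-0.12  0.35  1.88  0.    0.9   0.67]
rot first: rv [ 0.0012 -0.002  -0.0025] (deg -0.1, >=0.0 rows) then lin [ 0.012  -0.0025  0.0023]
lin w/o rot [ 0.012  -0.0025  0.0023] (>=0.3 rows)
```

View pics/w32c.png

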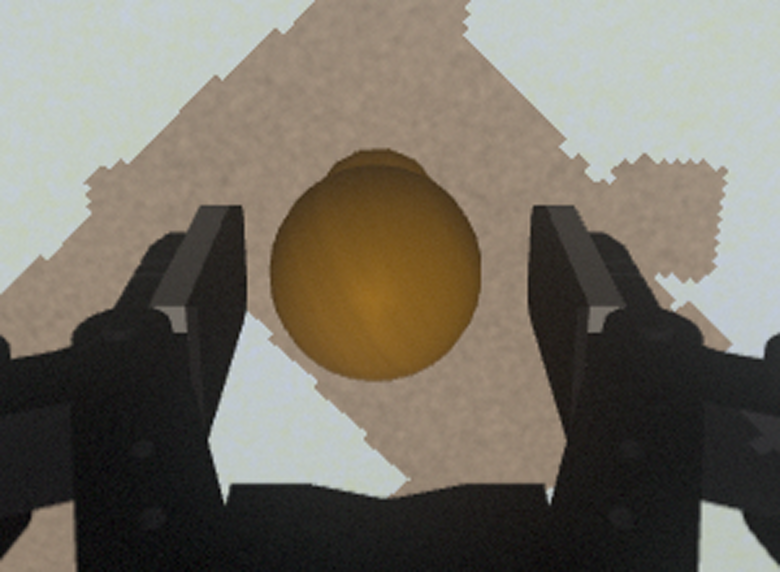

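Request:
send_rows --motion '[{"linear":[0.006,-0.0015,0.001],"rot":[0,0,0],"hand":60},{"linear":[0.006,0,0],"rot":[0,0,0],"hand":55},{"linear":[0,0,0],"rot":[0,0,0],"hand":52},{"linear":[0,0,0],"rot":[0,0,0],"hand":50},{"linear":[0,0,0],"rot":[0,0,0],"hand":50}]'

```text
clock: 33.52
tcp_pos: [0.5611, 0.0038, -0.0049]
orientation: [-0.984, 1.571, 2.943]
contact_force: [-0.2, 1.0, 0.1]
finger_gap: 0.5
```

```bash
python3 - <<'E'
from v import *
go(.5612,.0042,-0.003,-45);st,im=v('w33',(130,180,300,220),2.6)
E
```

```text
pos [ 0.5611  0.0038 -0.0049] tooly -45.0 tilt [-0.  0. -1.] gap 0.500 F [-0.2  1.   0.1] t 33.52 j [-0.12  0.37  1.89  0.    0.88  0.67]
rot first: rv [-0.0002  0.0001  0.0002] (deg 0.0, >=0.0 rows) then lin [-0.0019 -0.0002 -0.0003]
lin w/o rot [-0.0019 -0.0002 -0.0003] (>=0.0 rows)
```

View pics/w33c.png

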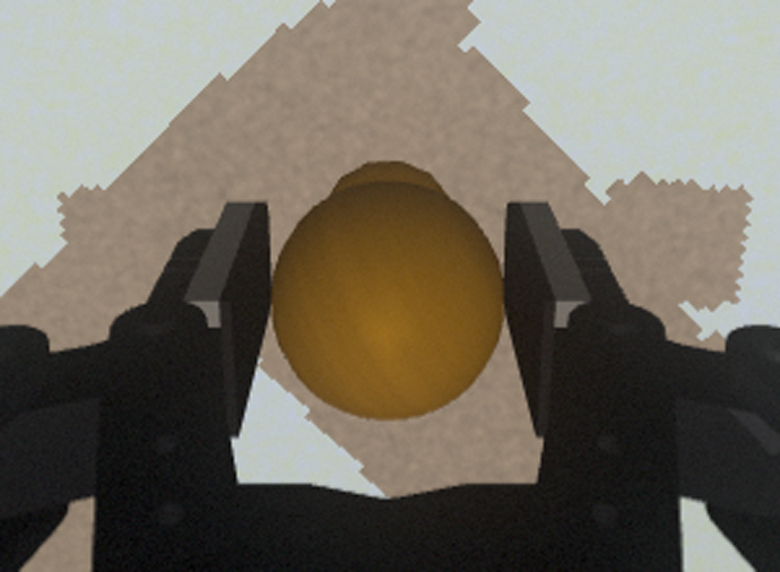

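Request:
send_rows --motion '[{"linear":[0,0,0],"rot":[0,0,0],"hand":35},{"linear":[0,0,0],"rot":[0,0,0],"hand":35},{"linear":[0,0,0],"rot":[0,0,0],"hand":35},{"linear":[0,0,0],"rot":[0,0,0],"hand":35}]' --grip_force 50

```text
clock: 33.9
tcp_pos: [0.5618, 0.0037, -0.0043]
orientation: [2.245, 1.57, -0.111]
contact_force: [0.3, -0.2, 3.4]
finger_gap: 0.422
```

Request:
send_rows --motion '[{"linear":[-0.01,0,0],"rot":[0,0,0],"hand":35},{"linear":[-0.02,0,0],"rot":[0,0,0],"hand":35},{"linear":[-0.03,0,0],"rot":[0,0,0],"hand":35},{"linear":[-0.03,0,0],"rot":[0,0,0],"hand":35},{"linear":[-0.02,0,0],"rot":[0,0,0],"hand":35},{"linear":[0,0,0],"rot":[0,0,0],"hand":35},{"linear":[0,0,0],"rot":[0,0,0],"hand":35}]'

```text
clock: 34.48
tcp_pos: [0.5623, 0.0037, 0.1069]
orientation: [2.219, 1.567, -0.138]
contact_force: [-0.4, 0.3, -1.5]
finger_gap: 0.42
```

```bash
python3 - <<'E'
from v import *
go(.4003,.2615,0.1,-45);st,im=v('w34',(130,180,300,220),2.6)
E
```

```text
pos [0.5623 0.0037 0.1069] tooly -45.0 tilt [ 0.003 -0.    -1.   ] gap 0.420 F [-0.4  0.3 -1.5] t 34.48 j [-0.12  0.2   1.85 -0.    1.08  0.67]
rot first: rv [-0.0001 -0.0021 -0.0028] (deg 0.0, >=0.0 rows) then lin [ 0.0069 -0.2969 -0.0677]
lin w/o rot [ 0.0062 -0.2969 -0.0677] (>=7.4 rows)
```

View pics/w34c.png

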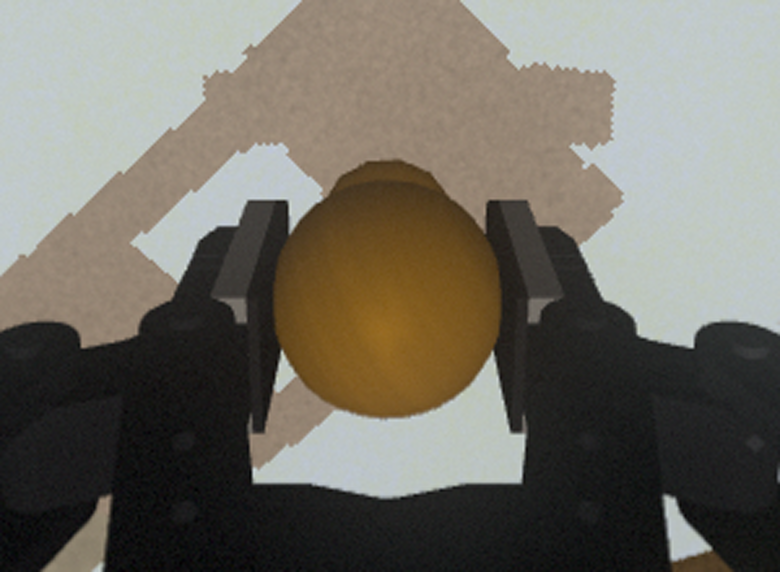

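Ball lifted level, gap 0.42. Carrying it to the dish.

Request:
send_rows --motion '[{"linear":[0,-0.02,-0.0045],"rot":[0,0,0],"hand":35},{"linear":[0,-0.033,-0.0075],"rot":[0,0,0],"hand":35},{"linear":[0,-0.033,-0.0075],"rot":[0,0,0],"hand":35},{"linear":[0,-0.033,-0.0075],"rot":[0,0,0],"hand":35},{"linear":[0,-0.033,-0.0075],"rot":[0,0,0],"hand":35},{"linear":[0,-0.033,-0.0075],"rot":[0,0,0],"hand":35},{"linear":[0,-0.033,-0.0075],"rot":[0,0,0],"hand":35},{"linear":[0,-0.033,-0.0075],"rot":[0,0,0],"hand":35},{"linear":[0,-0.033,-0.0075],"rot":[0,0,0],"hand":35},{"linear":[0,-0.013,-0.003],"rot":[0,0,0],"hand":35},{"linear":[0,0,0],"rot":[0,0,0],"hand":35},{"linear":[0,0,0],"rot":[0,0,0],"hand":35}]'

```text
clock: 35.53
tcp_pos: [0.397, 0.2611, 0.1031]
orientation: [-0.223, 1.567, -2.577]
contact_force: [0.2, -0.1, -0.5]
finger_gap: 0.415
```

```bash
python3 - <<'E'
from v import *
go(.4003,.2615,0.001,-45);st,im=v('w35',(0,0,560,420),1.4)
E
```

```text
pos [0.397  0.2611 0.1031] tooly -44.9 tilt [-0.004 -0.002 -1.   ] gap 0.415 F [ 0.2 -0.1 -0.5] t 35.53 j [ 0.43  0.03  2.05 -0.    1.06  1.22]
rot first: rv [0.0021 0.0041 0.0009] (deg -0.1, >=0.0 rows) then lin [ 0.1021  0.0021 -0.0026]
lin w/o rot [ 0.1021  0.0022 -0.003 ] (>=2.5 rows)
```

View pics/w35c.png

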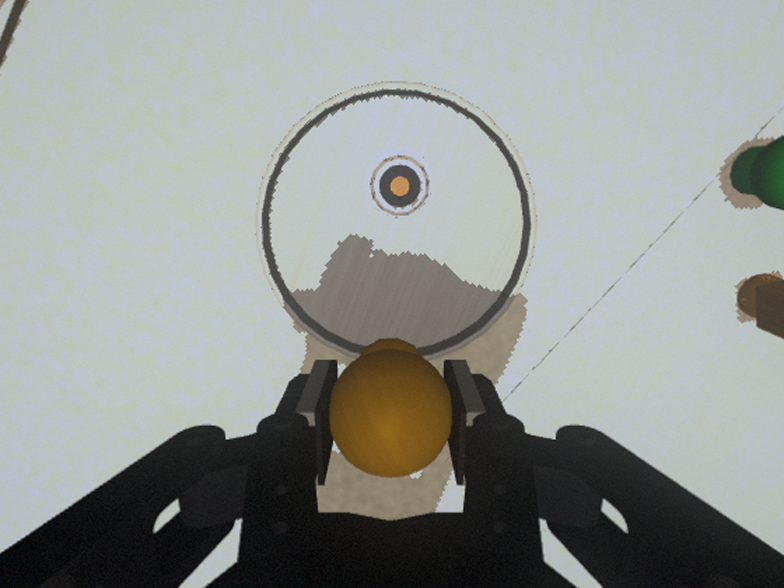

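Request:
send_rows --motion '[{"linear":[0.015,0.001,-0.0015],"rot":[0,0,0],"hand":35},{"linear":[0.03,0,0],"rot":[0,0,0],"hand":35},{"linear":[0.025,0,0],"rot":[0,0,0],"hand":35},{"linear":[0.015,0,0],"rot":[0,0,0],"hand":35},{"linear":[0.005,0,0],"rot":[0,0,0],"hand":35},{"linear":[0,0,0],"rot":[0,0,0],"hand":35},{"linear":[0,0,0],"rot":[0,0,0],"hand":35},{"linear":[0,0,0],"rot":[0,0,0],"hand":35}]'

```text
clock: 36.25
tcp_pos: [0.4023, 0.2621, 0.0164]
orientation: [2.762, 1.568, 0.405]
contact_force: [0.2, -0.0, -1.2]
finger_gap: 0.415
```

```bash
python3 - <<'E'
from v import *
go(.4003,.2615,0.0005,-45);st,im=v('w36',(0,0,560,420),1.4)
E
```

```text
pos [0.4023 0.2621 0.0164] tooly -45.1 tilt [ 0.002  0.001 -1.   ] gap 0.415 F [ 0.2 -0.  -1.2] t 36.25 j [ 0.43  0.19  2.08 -0.    0.87  1.22]
rot first: rv [-0.001  -0.0023 -0.0009] (deg 0.1, >=0.0 rows) then lin [ 0.0159 -0.001   0.0018]
lin w/o rot [ 0.0159 -0.001   0.0018] (>=0.4 rows)
```

View pics/w36c.png

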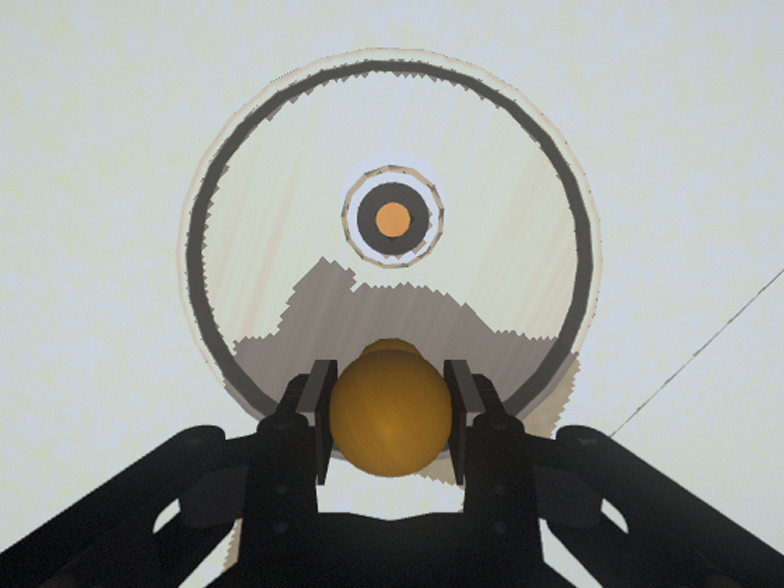

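Request:
send_rows --motion '[{"linear":[0.006,0,0],"rot":[0,0,0],"hand":35},{"linear":[0.004,0,0],"rot":[0,0,0],"hand":35},{"linear":[0.002,0,0],"rot":[0,0,0],"hand":35},{"linear":[0,0,0],"rot":[0,0,0],"hand":35},{"linear":[0,0,0],"rot":[0,0,0],"hand":35}]'

```text
clock: 36.72
tcp_pos: [0.4004, 0.2619, 0.0029]
orientation: [-0.314, 1.57, -2.67]
contact_force: [-0.3, 0.3, -1.2]
finger_gap: 0.418
```

Request:
send_rows --motion '[{"linear":[0.001,0,0],"rot":[0,0,0],"hand":35},{"linear":[0.001,0,0],"rot":[0,0,0],"hand":35},{"linear":[0,0,0],"rot":[0,0,0],"hand":35},{"linear":[0,0,0],"rot":[0,0,0],"hand":35}]'

```text
clock: 37.05
tcp_pos: [0.4007, 0.262, 0.0012]
orientation: [-0.017, 1.571, -2.373]
contact_force: [0.3, 0.0, -1.3]
finger_gap: 0.412
```

Request:
send_rows --motion '[{"linear":[0.001,0,0],"rot":[0,0,0],"hand":35},{"linear":[0,0,0],"rot":[0,0,0],"hand":35},{"linear":[0,0,0],"rot":[0,0,0],"hand":35}]'

```text
clock: 37.3
tcp_pos: [0.4009, 0.2621, 0.0007]
orientation: [2.846, 1.571, 0.49]
contact_force: [-1.1, -0.1, 3.8]
finger_gap: 0.422
```

Request:
send_rows --motion '[{"linear":[0.001,0,0],"rot":[0,0,0],"hand":35},{"linear":[0,0,0],"rot":[0,0,0],"hand":35},{"linear":[0,0,0],"rot":[0,0,0],"hand":35}]'

```text
clock: 37.55
tcp_pos: [0.4011, 0.2622, 0.0006]
orientation: [-0.598, 1.571, -2.954]
contact_force: [-3.8, -1.0, 11.3]
finger_gap: 0.415
```

Contact at 11 N, so the ball is on the dish floor. I'll back off 1 mm, release and rise.

Request:
send_rows --motion '[{"linear":[-0.0015,0,0],"rot":[0,0,0],"hand":35},{"linear":[0,0,0],"rot":[0,0,0],"hand":45},{"linear":[0,0,0],"rot":[0,0,0],"hand":58},{"linear":[0,0,0],"rot":[0,0,0],"hand":58},{"linear":[0,0,0],"rot":[0,0,0],"hand":58},{"linear":[-0.01,0,0],"rot":[0,0,0],"hand":58},{"linear":[-0.025,0,0],"rot":[0,0,0],"hand":58},{"linear":[-0.035,0,0],"rot":[0,0,0],"hand":58},{"linear":[-0.035,0,0],"rot":[0,0,0],"hand":58},{"linear":[-0.03,0,0],"rot":[0,0,0],"hand":58},{"linear":[0,0,0],"rot":[0,0,0],"hand":58},{"linear":[0,0,0],"rot":[0,0,0],"hand":58}]'

```text
clock: 38.55
tcp_pos: [0.4029, 0.2629, 0.139]
orientation: [2.784, 1.564, 0.428]
contact_force: [0.2, -0.2, 0.1]
finger_gap: 0.58
```

```bash
python3 - <<'E'
from v import *
go(.4003,.2615,0.0005,-45)
st,im=v('w37',(0,0,560,420),1.4)
for n,g in [('slim_holder',(.4445,.3045)),('ball_finial',(.4007,.262))]:
  for d in ctrl.silhouettes('wrist',n)[:2]: print(n,d['score'],d['point'],fit(im,st,n,np.array(d['region']),g,.005))
snap('scene','s37.png')
I=cv2.imread('pics/s37.png')[110:300,150:500];cv2.imwrite('pics/s37c.png',cv2.resize(I,None,fx=2.28,fy=2.28,interpolation=cv2.INTER_CUBIC))
E
```

```text
pos [0.4029 0.2629 0.139 ] tooly -45.0 tilt [ 0.006  0.003 -1.   ] gap 0.580 F [ 0.2 -0.2  0.1] t 38.55 j [ 0.43 -0.01  2.02 -0.    1.13  1.22]
rot first: rv [-0.0001 -0.0063 -0.0024] (deg 0.0, >=0.1 rows) then lin [ 0.1385 -0.0008  0.0029]
lin w/o rot [ 0.1385 -0.0011  0.0037] (>=3.4 rows)
slim_holder 0.93 [280.1, 137.4] (array([0.44462094, 0.30398065]), np.float64(0.05128919860627177))
ball_finial 0.81 [524.1, 127.8] (array([0.349075, 0.207625]), np.float64(1.6322243067594417))
ball_finial 0.58 [276.7, 208.3] (array([0.40135265, 0.262585  ]), np.float64(0.025537312891885038))
```

View pics/w37c.png

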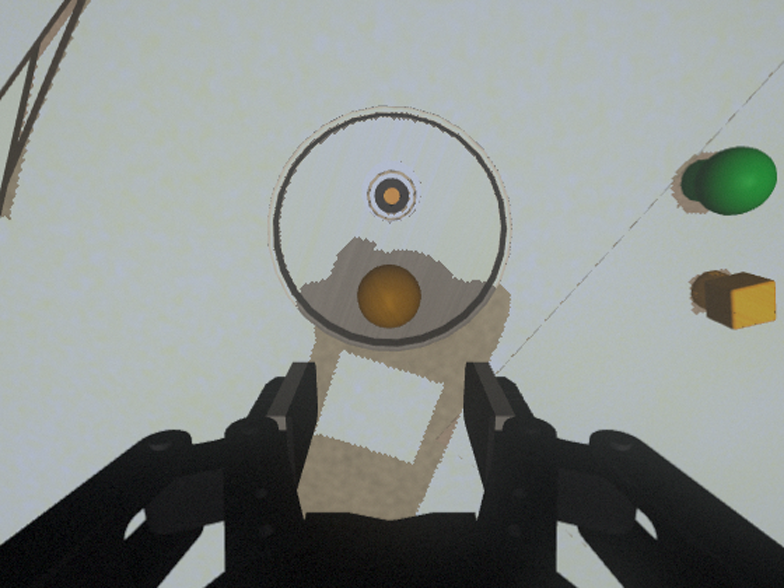

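View pics/s37c.png

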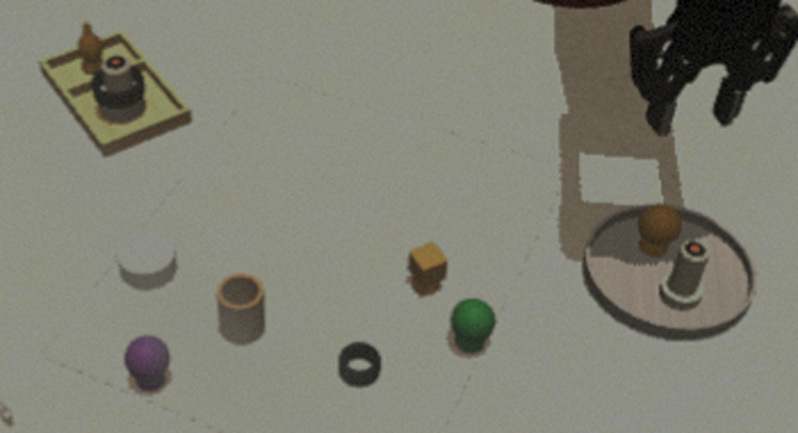

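Everything stands as asked: spire and ringed holder in the tray at crop (90,45) and (118,90), ball and slim holder upright in the dish at (659,230) and (688,272), spares untouched.

```bash
python3 -c "
from station import ctrl
print(ctrl.sense()['contact_force']); print(ctrl.finish_job())"
```

```text
[-0.89240217  0.75943103 -0.64342332]
the job is handed in; nothing more can be done
None
```

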